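Find the fuller salt tin by feel, weigh it out through the tipping skip

ROBOT

A 7-joint arm with a two-finger parallel gripper is mounted at the origin on the work surface. World frame = base frame: x ahead of the robot, y to its left, z up, the work surface at z = 0. Lengths are in mm, angles in degrees, forces in N, time in s.
With the tool pointing down it reaches from about 400 to 850 mm from the base axis. Payload 4.4 kg.
Tool frame: the origin (TCP) lies between the finger pads; the fingertips stand 19 mm ahead of it and the grasp point (between the pads) is the TCP (nose_length is the distance from the TCP to the fingertips, in mm); y points along the fingers, x is the direction in which the jaws open and shut, and the axes are right-handed (so a half turn about y gives the same grasp; the last joint's range is limited). The gripper opens to 94 mm and grips with 3 to 60 N. Pads are 16 mm wide; open, the fingers measure 119 mm over their backs; the gripper's body (75 mm by 177 mm) begins 78 mm behind the grasp point.
Start: joints at [-73.957, 36.005, 2.206, 86.941, -1.547, 57.084, -1.146], TCP at [220.294, 611.546, 224.478] pointing down, gripper open.
Joint ranges: [-175.42, 175.42], [-21.48, 121.26], [-71.46, 75.88], [10.55, 141.38], [-63.04, 243.04], [13.31, 113.54], [-168.57, 168.57]. Speed limits (degrees/s): [147.25, 147.25, 180, 180, 180, 180, 180].

INTERFACE

Orientations are given as [roll, pitch, yaw] about the fixed x, y, z axes, in that order (R = Rz(yaw) Ry(pitch) Rx(roll)).
In Python, from cell import * gives the robot as it stands. The module is installed in compiled form; this text tells all that it offers.
- The arm moves only by the tool step_arm, never from a script. Its argument "commands" is a list of rows, each an object of numbers: "claw": the finger opening in cm, from 0 to 9.4; "x", "y", "z": the shift along the tool's x, y, z in cm; "rx", "ry", "rz": the turn, a rotation vector about the tool's x, y, z in degrees. In form: [{"claw": .., "x": .., "y": .., "z": .., "rx": .., "ry": .., "rz": ..}, ...]. A call has 1 to 20 rows; each row shifts and turns the commanded pose from where the row before left it, along the tool's axes as they then stand; what a row does not reach is not made up. A row lasts 1/10 s, in which the tool goes at most 50 mm and 8.59 degrees, less where a joint would pass 70% of its speed; a pose out of reach is approached as far as the arm can. A call with a gripper value outside its range is refused whole. The fingers move at their own pace and stop on an object; "squeeze" is the grip in N (left out, the last holds). Time passes only in rows, so rows that do not move let the fingers close. It gives the time, the measured TCP pose, the force and the opening at its end, in the units of the state.
- observe(): the state, without advancing time (a new reading comes with each control period).
- grab_frame(name): name is "scene" or "top" or "wrist"; returns the picture (384x512x3 uint8, blue, green, red); there is no depth.
- camera_params(name): a dict with "camera_matrix" (3x3 intrinsics, pixels), "R" (3x3) and "t" (3): a world point X has camera coordinates R X + t. Camera axes: x right, y down, z forward; pixel columns grow to the right and rows downward; lengths in mm; the calibration is good to about 2 mm. A picture is of the moment at which its call begins: read the wrist's pose just before it. camera_params takes no time and is no camera call; for the wrist camera it gives the pose at the moment of the call.
- job_done(): hands the job in, once; it reports no verdict.
Trained networks look in the newest picture that a camera, given by its name, has taken for a name from the list of things; names that differ only in an ending like _2 or _b are one class to them, and where a whole thing is asked for, a point or a joint stands for the part that bears it (a point fixed in the world has none). Each returns a list of dicts, best first, with "score" (0 to 1); they miss things now and then, are a little off and sometimes report something else, mostly with a low value. They report only what shows in the picture. A call takes as long as a camera call. They do not tell look-alikes from the thing itself.
- recognise(camera, query): "bbox" ([left, top, right, bottom] in pixels, round what is visible of it).
- cut_out(camera, query): "region" (384x512 bool, what is visible of it) and "bbox" ([left, top, right, bottom] in pixels, round what is visible of it).
The state is a dict: "time": time; "joints": joint angles; "qd": joint speeds; "joint_torque": joint torques, N m; "tool_pos": TCP position; "tcp_rot": TCP orientation; "contact_force": force on the tool from outside, world axes, zero at the start; "wrist_torque": the same for the moment, N m; "opening": finger opening in mm.
Only numpy, scipy, OpenCV 4.12 (cv2) and the standard library are available. Lean on these libraries where they do the work, as an engineer would, in place of code of your own. Each camera call takes 0.05 s, during which the arm holds its last target.

TASK

One of the two closed green tins holds four lumps of rock salt and the other only one; pick up a tin and tilt it slowly to feel from the shifting weight which is which. Pour all four lumps of the fuller tin, and only those, into the tipping skip, tip the skip over by its red bar so that they drop into the blue scale tray, and ease it back upright without letting it slam. Leave both tins standing where they stood at the start, with the jar, bowl and card terminal left alone.

Things in the scene. Friction and masses are not known exactly. Their poses are not given: they have to be found in the camera images.
- tin_left: One of two look-alike opaque green tins with brass edges, 160 x 80 x 61 mm (its x, y, z), at the board's +y bay. Origin: centre of the underside, z up. It is random which tin holds four lumps and which one. Without lumps a tin weighs 0.25 to 0.55 kg, different for each, so total weight does not tell; centre of mass then mid-length within 5 mm, 40 mm above the underside.
- tin_right: The other tin, exactly alike, at the board's -y bay. Inside each: inner width 74 mm; flat floor 3 mm thick from the closed end (x = +77 mm) to x = -55 mm, then a sill rising at 26 degrees to the mouth. The lumps are rough balls 34 mm across, 45 g each; at the start they lie about mid-length. They begin to roll along the floor at about 6 to 11 degrees of tilt.
- tin_left_grip (a point): Centre of tin_left's dark wooden handle bar, 91 mm above the tin's underside. The bar is 80 mm long along the tin's x, 16 mm thick in y, 24 mm high, on two posts, 18 mm clear above the tin's top. Axes as the tin's.
- tin_right_grip (a point): Centre of tin_right's handle bar, likewise.
- tin_left_sill (a point): Middle of tin_left's pouring edge: 80 mm from the origin at the tin's -x end, 15 mm above the underside. The mouth is that whole end, under a steel flap hinged along the top that hangs plumb and swings out freely. Lumps come over the sill from about 32 to 37 degrees mouth-down if tilted slowly (8 degrees/s or less); if jerked, sooner.
- tin_right_sill (a point): Middle of tin_right's pouring edge, likewise.
- board: Fixed wooden board 220 x 300 x 8 mm with two black mats 2 mm thick, the bays, at its y = +65 and -65 mm; the tins stand on them with the board's yaw, mouths to its -x. Origin: centre of its underside, z up.
- station: Fixed weighing station, grey base 340 x 200 x 14 mm on the table, origin at table height, z up. The skip's hinge axis runs along its y, 90 mm up, at x = -40 mm; the skip tips towards +x, where the blue tray is.
- skip (a joint): Angle (rad) of the aluminium skip: 0 upright, 1.35 fully tipped; positive tips its top towards the station's +x. Top-heavy: it rests at either stop by itself, passes its balance point at about 0.65 rad, then falls to the other stop if nothing holds it back. Moving it takes about 2 to 4 N at the red bar.
- skip_bar (a point): Middle of the skip's red bar, 16 mm thick, 100 mm long along the station's y; upright it is 80 mm towards -x and 135 mm above the hinge. Posts hold its ends: between them 80 mm are clear, and 40 mm below it. It moves with the skip.
- skip_hinge (a point): Point on the skip's hinge axis, mid-width, 90 mm above the table.
- skip_in (a point): Middle of the skip's inner floor (upright: 50 mm towards -x of the hinge, 25 mm above it). The tub is open on top: floor 100 mm long, 140 mm wide, back and side walls 65 mm high; past the hinge the front slopes up at 45 degrees to 55 mm beyond the hinge and 80 mm above it.
- scale (a joint): How far (m) the blue scale tray has sunk on its spring: 0 empty, 2.9 mm per lump (150 N/m), so about 11.8 mm with four lumps.
- tray_in (a point): Middle of the blue tray's inner floor, 160 x 170 mm, 95 mm ahead (+x) of the station origin.
- jar: Bystander: amber jar with brass lid, 72 mm across, 120 mm high. Origin under its centre.
- bowl: Bystander: blue bowl, 90 mm across, 50 mm high. Origin under its centre.
- terminal: Bystander: grey card terminal 150 x 75 x 38 mm lying on the counter. Origin under its centre.
Things that resemble listed ones, but are neither listed nor needed, are in the scene too. Leave any pink or purple look-alike of the tin_right alone.

How it is judged:
By the outcome, as a careful person would: the job done as asked, in the order asked, and still so for the second after the job is handed in, with the robot touching nothing.
It also fails if it takes over 72 s, if anything falls off the work surface, if the arm or the gripper's body presses on something with over 40 N, if the wrist force passes 120 N, or if a joint passes its speed limit or range.

## Working session

There is one attempt and no reset: what is moved stays moved. The work goes in short steps, Python scripts to look and compute and a tool call to move; the robot and the scene stay as the last step left them, time stands still between calls to the robot, and variables do not carry over. Pictures are saved under pics/ and viewed, and the job is handed in when it is done.

Besides the shell and the picture viewer there is one more tool, called as name(argument=value, ...), one argument or row to a line, values as JSON. step_arm: Moves the arm, as the interface text tells. Its arguments: {"type":"object","properties":{"commands":{"type":"array"},"squeeze":{"type":"number"}},"required":["commands"]}

```bash
mkdir -p pics
python3 - <<'E'
from cell import *
import cv2
s=observe();print(s)
for n in ["scene","top","wrist"]:
    f=grab_frame(n);cv2.imwrite(f"pics/{n}0.png",f)
    p=camera_params(n);print(n,p)
    for q in ["tin_left","tin_right","station","skip","skip_bar","tin_left_grip","board","jar","bowl","terminal","scale"]:
        if n=="wrist":continue
        if n=="scene" and q!="tin_left":continue
        print(q,[(r['bbox'],round(r['score'],2)) for r in recognise(n,q)][:4])
print(observe()['time'])
E
```

```text
{'time': 0.0, 'joints': array([-73.95695684,  36.05703706,   2.20367198,  86.99661203,
        -1.5465031 ,  57.08465299,  -1.14544751]), 'qd': array([-0.01807486, -0.04354182, -0.02200419,  0.05005677,  0.06434026,
       -0.00231918, -0.0357163 ]), 'joint_torque': array([-1.05908859e-04, -5.49728286e+01,  1.14360228e+00, -1.86630017e+01,
       -5.22162637e-02,  2.39304383e-02,  1.59410210e-04]), 'tool_pos': array([220.0868879 , 610.9196034 , 223.57230226]), 'tcp_rot': array([-90.00241393,   0.10856545,  70.18671294]), 'contact_force': array([ 0.54410146, -0.23659749, -0.03628487]), 'wrist_torque': array([ 0.04459443,  0.04237077, -0.06041376]), 'opening': 93.84203148602487}
scene {'camera_matrix': array([[379.35999762,   0.        , 258.84656574],
       [  0.        , 379.35999762, 186.88928871],
       [  0.        ,   0.        ,   1.        ]]), 'R': array([[-0.74084412,  0.67152813,  0.01414096],
       [ 0.57644461,  0.64647043, -0.49978755],
       [-0.34476311, -0.36211318, -0.86603259]]), 't': array([ 392.92645763, -237.2796387 , 1448.28057884])}
tin_left [([303.1, 239.9,
[... 991 characters left out ...]
 216.2], 0.33), ([310.3, 123.8, 387.9, 233.9], 0.26)]
jar [([253.7, 96.9, 280.5, 129.7], 0.86)]
bowl [([244.8, 222.0, 272.9, 251.0], 0.67), ([193.4, 165.9, 223.7, 219.8], 0.64)]
terminal [([251.4, 152.9, 279.2, 199.2], 0.65)]
scale [([313.2, 126.5, 378.4, 181.2], 0.57)]
wrist {'camera_matrix': array([[271.0953604 ,   0.        , 255.69320914],
       [  0.        , 271.0953604 , 189.58385235],
       [  0.        ,   0.        ,   1.        ]]), 'R': array([[ 3.39264915e-01,  9.40690762e-01, -4.56122562e-04],
       [ 9.14765609e-01, -3.29801748e-01,  2.33312427e-01],
       [ 2.19324414e-01, -7.95719658e-02, -9.72401719e-01]]), 't': array([-650.5298458 ,  -25.03272208,  389.29888615])}
0.75
```

View pictures.

Run:
```python
import cv2
t=cv2.imread('pics/top0.png');cv2.imwrite('pics/top0z.png',cv2.resize(t[80:300,120:400],None,fx=2.8,fy=2.7,interpolation=cv2.INTER_CUBIC))
```

```text
(no output)
```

View pics/top0z.png

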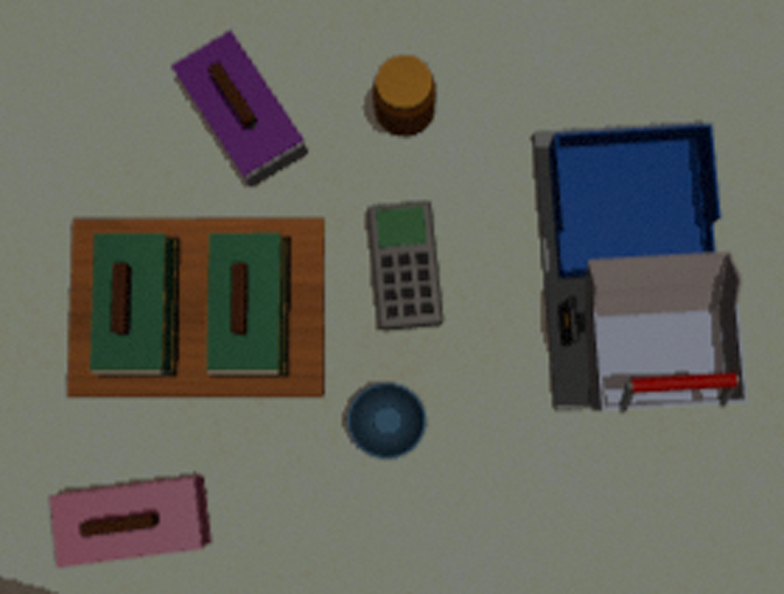

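View pics/scene0.png

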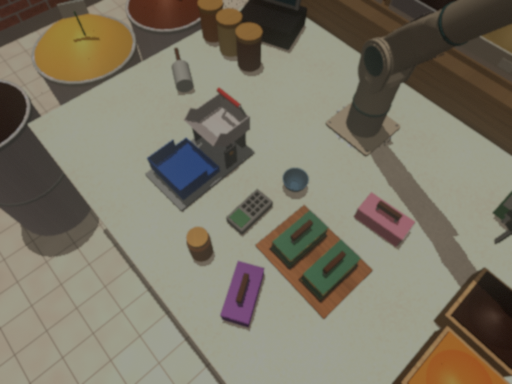

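View pics/wrist0.png

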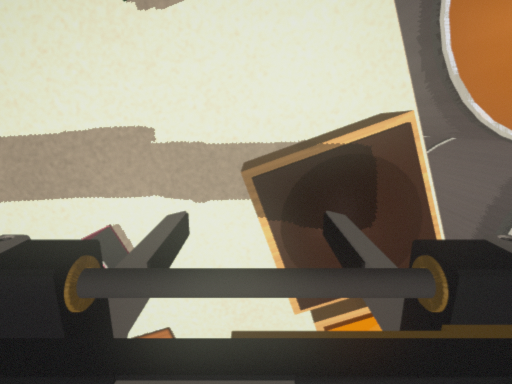

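View pics/top0.png

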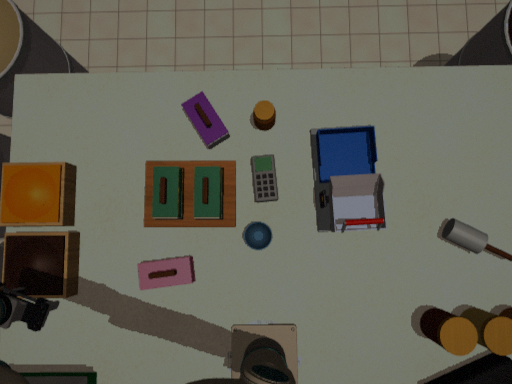

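```bash
cat > h.py <<'E'
import numpy as np,cv2
def bp(p,u,v,z):
    K,R,t=p['camera_matrix'],np.array(p['R']),np.array(p['t'])
    d=R.T@np.linalg.solve(K,[u,v,1.]);c=-R.T@t
    return c+d*(z-c[2])/d[2]
def pj(p,X):
    q=p['camera_matrix']@(np.array(p['R'])@np.array(X,float)+p['t']);return q[:2]/q[2]
E
python3 - <<'E'
from cell import *
from h import *
p=camera_params("top")
w=camera_params("wrist");print("wristcam",-np.array(w['R']).T@w['t'])
np.set_printoptions(precision=1,suppress=True)
for n,z,pts in [("board",8,[(145.7,160.7),(235.7,160.7),(235.7,226.7),(143.9,226.7)])]:
    P=[bp(p,*a,z) for a in pts];print(n,*P,np.mean(P,0))
im=cv2.imread('pics/top0.png');hsv=cv2.cvtColor(im,cv2.COLOR_BGR2HSV)
def segs(lo,hi,z,name,amin=40):
    m=cv2.inRange(hsv,np.array(lo),np.array(hi));c,_=cv2.findContours(m,0,1)
    for k in c:
        if cv2.contourArea(k)<amin: continue
        r=cv2.minAreaRect(k);b=cv2.boxPoints(r);P=[bp(p,*(a),z)[:2] for a in b]
        print(name,r,"ctr",bp(p,*r[0],z)[:2],"corners",*P)
segs((55,90,40),(85,255,160),71,"green")
segs((0,180,100),(5,255,255),225,"red",10)
segs((105,150,60),(120,255,255),40,"blue")
E
```

```text
wristcam [158.21827588 634.66885841 384.09862998]
board [631.4 383.1   8. ] [627.   84.5   8. ] [410.2  85.4   8. ] [413.5 384.7   8. ] [520.5 234.4   8. ]
green ((206.5, 191.5), (49.0, 25.0), 90.0) ctr [519.4 171.6] corners [597.4 211.3] [596.3 132.4] [442.5 132.4] [443.4 210.2]
green ((165.29745483398438, 191.49453735351562), (24.612634658813477, 49.65754318237305), 1.5481576919555664) ctr [521.1 300.9] corners [445.  340.4] [601.3 338.9] [598.1 261. ] [442.  263.4]
green ((262.96722412109375, 163.63934326171875), (12.312861442565918, 16.1153621673584), 84.80557250976562) ctr [605.   -5.9] corners [622.6  20.9] [626.5 -29.7] [587.5 -32.6] [583.6  17.8]
red ((364.0396728515625, 221.17413330078125), (3.758209466934204, 36.114044189453125), 86.633544921875) ctr [ 416.6 -279.2] corners [ 419.3 -230.3] [ 423.9 -327.8] [ 413.8 -327.9] [ 409.2 -230.6]
blue ((344.67474365234375, 154.26742553710938), (50.128501892089844, 52.09729766845703), 88.26429748535156) ctr [ 637.1 -268.2] corners [ 718.1 -184.6] [ 720.6 -352.4] [ 557.4 -350.5] [ 554.6 -185.1]
```

```bash
cat >> h.py <<'E'
from scipy.spatial.transform import Rotation as Ro, Slerp
def RR(rpy): return Ro.from_euler('xyz',rpy,degrees=True)
def plan(p0,r0,p1,r1,n,piv=None):
    """rows from pose0 to pose1 in n rows; piv: tool-frame point that goes on a straight line"""
    piv=np.zeros(3) if piv is None else np.array(piv,float)
    A,B=RR(r0),RR(r1);s=Slerp([0,1],Ro.concatenate([A,B]))
    q0=np.array(p0)+A.apply(piv);q1=np.array(p1)+B.apply(piv)
    p=np.array(p0,float);R=A;out=[]
    for i in range(1,n+1):
        R2=s(i/n);p2=q0+(q1-q0)*i/n-R2.apply(piv)
        d=np.round(R.inv().apply(p2-p)/10,2);w=np.round((R.inv()*R2).as_rotvec(degrees=True),2)
        out.append({k:float(v) for k,v in zip(["x","y","z","rx","ry","rz"],[*d,*w]) if v!=0})
        p=p+R.apply(d*10);R=R*Ro.from_rotvec(w,degrees=True)
    for o in out: print(str(o).replace("'",'"')+",")
    print("end",p,R.as_euler('xyz',degrees=True))
def st():
    from cell import observe
    o=observe();print(o['time'],np.round(o['tool_pos'],1),np.round(o['tcp_rot'],2),'j',np.round(o['joints'],1),'F',np.round(o['contact_force'],2),'T',np.round(o['wrist_torque'],3),o['opening']);return o
E
python3 - <<'E'
from h import *
o=st();plan(o['tool_pos'],o['tcp_rot'],[540,235,300],[-90,0,89.4],10)
E
```

```text
0.75 [220.3 611.5 224.5] [-90.     0.    70.18] j [-74.   36.    2.2  86.9  -1.5  57.1  -1.1] F [-0.08 -0.19 -0.14] T [ 0.043 -0.042  0.021] 93.96054804631294
{"x": -2.46, "y": -0.76, "z": -4.28, "ry": -1.92},
{"x": -2.6, "y": -0.75, "z": -4.2, "ry": -1.92},
{"x": -2.74, "y": -0.76, "z": -4.11, "ry": -1.92},
{"x": -2.88, "y": -0.75, "z": -4.02, "ry": -1.93},
{"x": -3.0, "y": -0.76, "z": -3.92, "ry": -1.92},
{"x": -3.14, "y": -0.75, "z": -3.81, "ry": -1.92},
{"x": -3.27, "y": -0.76, "z": -3.71, "ry": -1.92},
{"x": -3.39, "y": -0.75, "z": -3.59, "ry": -1.92},
{"x": -3.5, "y": -0.76, "z": -3.48, "ry": -1.92},
{"x": -3.62, "y": -0.75, "z": -3.36, "ry": -1.93},
end [539.99778201 235.02758865 299.96474155] [-8.99962171e+01 -1.70630485e-04  8.94047790e+01]
```

step_arm(
  commands=[
    {"x": -1.2, "y": -0.4, "z": -2.1, "ry": -1},
    {"x": -2, "y": -0.6, "z": -3.4, "ry": -1.5},
    {"x": -2.1, "y": -0.6, "z": -3.3, "ry": -1.5},
    {"x": -2.2, "y": -0.6, "z": -3.3, "ry": -1.5},
    {"x": -2.2, "y": -0.6, "z": -3.2, "ry": -1.5},
    {"x": -2.3, "y": -0.6, "z": -3.2, "ry": -1.5},
    {"x": -2.4, "y": -0.6, "z": -3.1, "ry": -1.5},
    {"x": -2.5, "y": -0.6, "z": -3.0, "ry": -1.5},
    {"x": -2.6, "y": -0.6, "z": -3.0, "ry": -1.5},
    {"x": -2.6, "y": -0.6, "z": -2.9, "ry": -1.5},
    {"x": -2.7, "y": -0.6, "z": -2.8, "ry": -1.5},
    {"x": -2.8, "y": -0.6, "z": -2.7, "ry": -1.5},
    {"x": -2.0, "y": -0.6, "z": -1.8, "ry": -1.7},
    {"x": -1.0, "z": -1.2},
  ],
)

```text
validation failed for argument at $.co...
```

Run:
```python
from cell import *
from h import *
o=st();f=grab_frame("wrist");p=camera_params("wrist");cv2.imwrite("pics/w1.png",f)
import pickle;pickle.dump(p,open('pics/w1.pkl','wb'))
for q in ["tin_right_grip","tin_left","board"]:print(q,[(r['bbox'],round(r['score'],2)) for r in recognise("wrist",q)][:4])
```

```text
0.75 [220.3 611.5 224.5] [-90.     0.    70.18] j [-74.   36.    2.2  86.9  -1.5  57.1  -1.1] F [-0.08 -0.19 -0.14] T [ 0.043 -0.042  0.021] 93.96054804631294
tin_right_grip [([84.0, 226.3, 130.5, 267.9], 0.77)]
tin_left []
board [([139.9, 326.0, 171.6, 339.1], 0.63)]
```

View pics/w1.png

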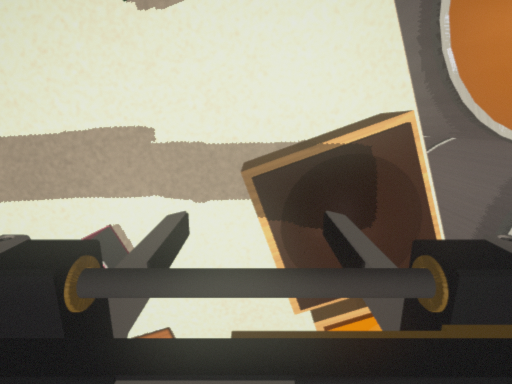

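step_arm(
  commands=[
    {"claw": 9.4, "x": -1.2, "y": -0.4, "z": -2.1, "rx": 0, "ry": -1, "rz": 0},
    {"claw": 9.4, "x": -2, "y": -0.6, "z": -3.4, "rx": 0, "ry": -1.5, "rz": 0},
    {"claw": 9.4, "x": -2.1, "y": -0.6, "z": -3.3, "rx": 0, "ry": -1.5, "rz": 0},
    {"claw": 9.4, "x": -2.2, "y": -0.6, "z": -3.3, "rx": 0, "ry": -1.5, "rz": 0},
    {"claw": 9.4, "x": -2.2, "y": -0.6, "z": -3.2, "rx": 0, "ry": -1.5, "rz": 0},
    {"claw": 9.4, "x": -2.3, "y": -0.6, "z": -3.2, "rx": 0, "ry": -1.5, "rz": 0},
    {"claw": 9.4, "x": -2.4, "y": -0.6, "z": -3.1, "rx": 0, "ry": -1.5, "rz": 0},
    {"claw": 9.4, "x": -2.5, "y": -0.6, "z": -3.0, "rx": 0, "ry": -1.5, "rz": 0},
    {"claw": 9.4, "x": -2.6, "y": -0.6, "z": -3.0, "rx": 0, "ry": -1.5, "rz": 0},
    {"claw": 9.4, "x": -2.6, "y": -0.6, "z": -2.9, "rx": 0, "ry": -1.5, "rz": 0},
    {"claw": 9.4, "x": -2.7, "y": -0.6, "z": -2.8, "rx": 0, "ry": -1.5, "rz": 0},
    {"claw": 9.4, "x": -2.8, "y": -0.6, "z": -2.7, "rx": 0, "ry": -1.5, "rz": 0},
    {"claw": 9.4, "x": -2.0, "y": -0.6, "z": -1.8, "rx": 0, "ry": -1.7, "rz": 0},
    {"claw": 9.4, "x": -1.0, "y": 0, "z": -1.2, "rx": 0, "ry": 0, "rz": 0},
  ],
)

```text
time: 2.35
tool_pos: [548.6, 232.9, 301.3]
tcp_rot: [-90.1, 0.0, 89.2]
contact_force: [-0.2, 0.3, -0.2]
opening: 94.6
```

Run:
```python
from cell import *
from h import *
o=st();f=grab_frame("wrist");p=camera_params("wrist");cv2.imwrite("pics/w2.png",f)
import pickle;pickle.dump(p,open('pics/w2.pkl','wb'))
for q in ["tin_right_grip","tin_left","board"]:print(q,[(r['bbox'],round(r['score'],2)) for r in recognise("wrist",q)][:4])
```

```text
2.35 [548.6 232.9 301.3] [-9.012e+01  2.000e-02  8.917e+01] j [-25.7  27.2  -0.1  90.2   0.1  62.6  63.3] F [-0.25  0.25 -0.16] T [ 0.021 -0.043  0.018] 94.55242392441058
tin_right_grip [([247.8, 0.0, 343.2, 12.9], 0.84), ([179.4, 229.5, 274.1, 329.3], 0.8), ([181.6, 92.0, 244.8, 206.6], 0.73)]
tin_left [([273.2, 92.6, 335.4, 204.8], 0.93)]
board [([165.4, 78.9, 354.7, 213.5], 0.9)]
```

View pics/w2.png

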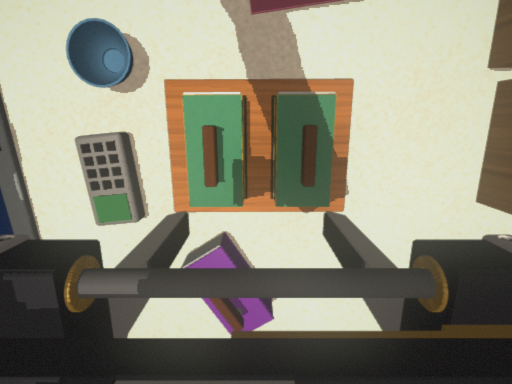

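Run:
```python
from h import *
import pickle
p=pickle.load(open('pics/w2.pkl','rb'));im=cv2.imread('pics/w2.png')
np.set_printoptions(precision=1,suppress=True)
hsv=cv2.cvtColor(im,cv2.COLOR_BGR2HSV)
for n,lo,hi,z in [("green",(55,90,40),(85,255,160),71)]:
    m=cv2.inRange(hsv,np.array(lo),np.array(hi));c,_=cv2.findContours(m,0,1)
    for k in c:
        if cv2.contourArea(k)<1500: continue
        r=cv2.minAreaRect(k);P=[bp(p,*a,z)[:2] for a in cv2.boxPoints(r)];print(n,r,bp(p,*r[0],z)[:2],*P)
        x,y,w,h=cv2.boundingRect(k)
        sub=im[y:y+h,x:x+w].astype(int);mm=((sub[...,2]>sub[...,1]+5)).astype(np.uint8)
        mm[:, :8]=0;mm[:, -8:]=0
        cc,_=cv2.findContours(mm,0,1)
        for kk in cc:
            if cv2.contourArea(kk)>150:
                r=cv2.minAreaRect(kk+np.array([x,y]));print(" bar",r,"@113:",bp(p,*r[0],113)[:2],*[bp(p,*a,113)[:2] for a in cv2.boxPoints(r)])
z=cv2.resize(im[70:230,150:370],None,fx=3.6,fy=3.6,interpolation=cv2.INTER_CUBIC);cv2.imwrite('pics/w2z.png',z)
for a in [(165.5,79),(353,79),(351,212),(172,212)]: print(bp(p,*a,8)[:2])
```

```text
green ((212.0, 150.5), (109.0, 56.0), 90.0) [519.4 169.8] [444.9 135.7] [446.2 212. ] [601.2 207.3] [599.8 123.4]
 bar ((209.8778533935547, 155.9344024658203), (60.4553108215332, 13.080416679382324), 87.27368927001953) @113: [522.3 173.6] [485.  165.8] [484.5 182.1] [561.7 181.8] [562.3 164.6]
[413.  93.]
[418.  385.7]
[636.2 396.9]
[631.1  83.5]
```

View pics/w2z.png

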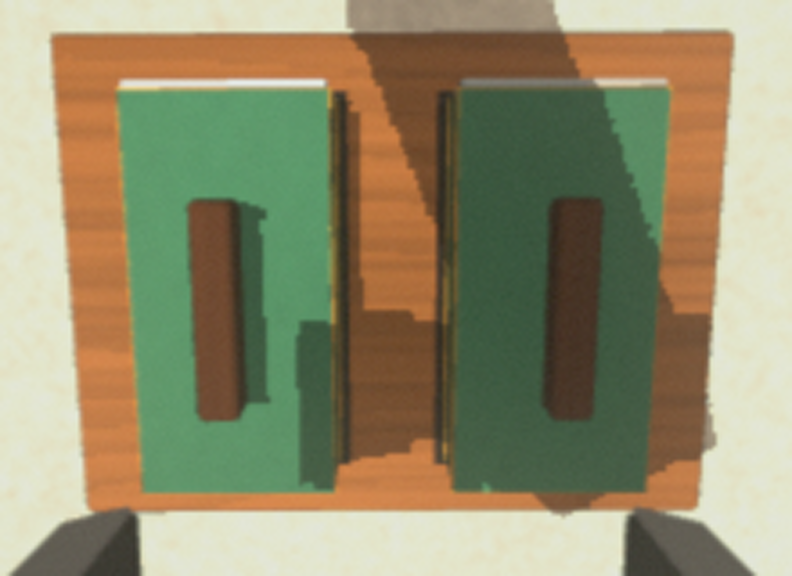

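Run:
```python
from h import *
import pickle
p=pickle.load(open('pics/w2.pkl','rb'))
np.set_printoptions(precision=1,suppress=True)
Z=lambda a,b,z:bp(p,150+(a+.5)/3.6-.5,70+(b+.5)/3.6-.5,z)[:2]
print("R tin",Z(118,90,71),Z(143,490,71),Z(325,90,71),Z(333,490,71))
print("R bar",Z(190,200,113),Z(237,200,113),Z(198,420,113),Z(243,420,113))
print("L tin",Z(460,90,71),Z(455,490,71),Z(669,90,71),Z(646,490,71))
print("L bar",Z(552,200,113),Z(603,200,113),Z(545,415,113),Z(592,420,113))
print("board",Z(52,34,8),Z(733,32,8),Z(90,510,8),Z(697,507,8))
```

```text
R tin [443.1 133.7] [601.1 131.4] [444.5 212. ] [602.4 210.5]
R bar [484.  166.5] [484.2 182.7] [562.1 164.4] [562.3 180.9]
L tin [445.3 263. ] [603.2 261.3] [446.7 342. ] [604.5 340.7]
L bar [486.1 291.7] [486.4 309.4] [562.3 291. ] [564.4 308.2]
board [413.1  90.7] [417.3 386. ] [629.9  88.3] [633.2 383.2]
```

step_arm(
  commands=[
    {"claw": 5, "x": -1.0, "y": 1.5, "z": 0.4, "rx": 0, "ry": 0, "rz": 0},
    {"claw": 5, "x": -1.8, "y": 3, "z": 0.8, "rx": 0, "ry": 0, "rz": 0},
    {"claw": 5, "x": -2.0, "y": 3.5, "z": 0.8, "rx": 0, "ry": 0, "rz": 0},
    {"claw": 5, "x": -1.3, "y": 3.5, "z": 0.5, "rx": 0.1, "ry": 0, "rz": 0},
    {"claw": 5, "x": 0, "y": 3, "z": 0, "rx": 0, "ry": 0, "rz": 0},
    {"claw": 5, "x": 0, "y": 2.5, "z": 0, "rx": 0, "ry": 0, "rz": 0},
    {"claw": 5, "x": 0, "y": 2, "z": 0, "rx": 0, "ry": 0, "rz": 0},
    {"claw": 5, "x": 0, "y": 1, "z": 0, "rx": 0, "ry": 0, "rz": 0},
    {"claw": 5, "x": 0, "y": 0, "z": 0, "rx": 0, "ry": 0, "rz": 0},
  ],
)

```text
time: 3.45
tool_pos: [519.0, 176.4, 99.3]
tcp_rot: [-89.7, 0.0, 89.5]
contact_force: [0.2, -0.2, 0.0]
opening: 50.2
```

Run:
```python
from cell import *
from h import *
o=st();f=grab_frame("wrist");cv2.imwrite("pics/w3.png",f)
```

```text
3.45 [519.  176.4  99.3] [-8.972e+01  1.000e-02  8.952e+01] j [-21.3  37.8  -0.5 109.5   0.3  32.9  67.5] F [ 0.17 -0.24  0.05] T [ 0.017 -0.012  0.041] 50.16557720468852
```

View pics/w3.png

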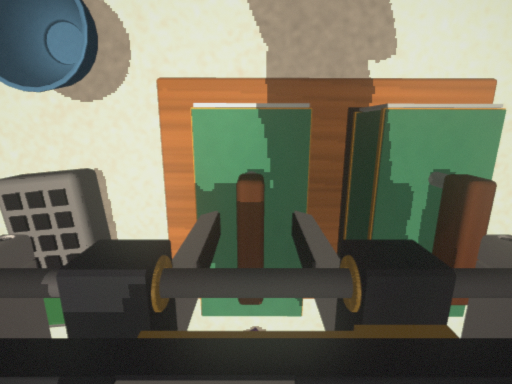

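step_arm(
  squeeze=60,
  commands=[
    {"claw": 3, "x": -0.37, "y": -0.15, "z": -0.4, "rx": -0.1, "ry": 0, "rz": 0},
    {"claw": 0.5, "x": 0, "y": 0, "z": 0, "rx": 0, "ry": 0, "rz": 0},
    {"claw": 0.5, "x": 0, "y": 0, "z": 0, "rx": 0, "ry": 0, "rz": 0},
    {"claw": 0.5, "x": 0, "y": 0, "z": 0, "rx": 0, "ry": 0, "rz": 0},
  ],
)

```text
time: 3.9
tool_pos: [525.0, 171.3, 102.5]
tcp_rot: [-90.1, -0.0, 89.4]
contact_force: [0.1, 0.3, -0.1]
opening: 21.2
```

Run:
```python
from h import *
st()
```

```text
3.9 [525.  171.3 102.5] [-9.005e+01 -3.000e-02  8.937e+01] j [-20.7  37.7  -0.4 109.1   0.4  33.2  68. ] F [ 0.14  0.25 -0.05] T [-0.036  0.051  0.022] 21.17777034072034
```

step_arm(
  commands=[
    {"claw": 0.5, "x": 0, "y": 0, "z": 0, "rx": 0, "ry": 0, "rz": 0},
    {"claw": 0.5, "x": 0, "y": 0, "z": 0, "rx": 0, "ry": 0, "rz": 0},
    {"claw": 0.5, "x": 0, "y": 0, "z": 0, "rx": 0, "ry": 0, "rz": 0},
  ],
)

```text
time: 4.2
tool_pos: [524.8, 171.9, 102.2]
tcp_rot: [-90.0, -0.0, 89.4]
contact_force: [-0.8, 1.3, 2.1]
opening: 15.5
```

Run:
```python
from h import *
st()
```

```text
4.2 [524.8 171.9 102.2] [-9.002e+01 -4.000e-02  8.942e+01] j [-20.7  37.7  -0.4 109.1   0.4  33.2  68. ] F [-0.77  1.25  2.14] T [0.4   0.092 0.062] 15.472506060629767
```

step_arm(
  commands=[
    {"claw": 0.5, "x": 0, "y": -0.4, "z": 0, "rx": 0, "ry": 0, "rz": 0},
    {"claw": 0.5, "x": 0, "y": -1.2, "z": 0, "rx": 0, "ry": 0, "rz": 0},
    {"claw": 0.5, "x": 0, "y": -2, "z": 0, "rx": 0, "ry": 0, "rz": 0},
    {"claw": 0.5, "x": 0, "y": -2, "z": 0, "rx": 0, "ry": 0, "rz": 0},
    {"claw": 0.5, "x": 0, "y": -1.2, "z": 0, "rx": 0, "ry": 0, "rz": 0},
    {"claw": 0.5, "x": 0, "y": -0.6, "z": 0, "rx": 0, "ry": 0, "rz": 0},
    {"claw": 0.5, "x": 0, "y": 0, "z": 0, "rx": 0, "ry": 0, "rz": 0},
    {"claw": 0.5, "x": 0, "y": 0, "z": 0, "rx": 0, "ry": 0, "rz": 0},
    {"claw": 0.5, "x": 0, "y": 0, "z": 0, "rx": 0, "ry": 0, "rz": 0},
    {"claw": 0.5, "x": 0, "y": 0, "z": 0, "rx": 0, "ry": 0, "rz": 0},
  ],
)

```text
time: 5.2
tool_pos: [524.2, 171.1, 175.2]
tcp_rot: [-89.9, 0.0, 89.4]
contact_force: [0.3, -0.2, -5.2]
opening: 15.2
```

Run:
```python
from cell import *
from h import *
st()
for i in range(4): grab_frame("wrist");o=observe();print(o['contact_force'],o['wrist_torque'])
```

```text
5.2 [524.2 171.1 175.2] [-8.991e+01  3.000e-02  8.939e+01] j [-20.8  31.5  -0.3 105.8   0.3  42.8  68.1] F [ 0.29 -0.18 -5.19] T [ 0.027 -0.016 -0.045] 15.20582528952092
[-0.52918023 -0.29564854 -6.03533052] [ 0.02983596  0.01453179 -0.0606753 ]
[-0.42869106 -0.75510204 -4.57034455] [-0.00659808 -0.06367666  0.01923813]
[ 0.75604019  1.05748058 -5.93397448] [ 0.03306529 -0.04982784  0.0454671 ]
[-0.31984905  0.48058214 -5.149333  ] [ 0.03540161 -0.02292068 -0.01803989]
```

step_arm(
  commands=[
    {"claw": 0.5, "x": 0, "y": 0, "z": 0, "rx": 0.7, "ry": 0, "rz": 0},
    {"claw": 0.5, "x": 0, "y": 0, "z": 0, "rx": 1.3, "ry": 0, "rz": 0},
    {"claw": 0.5, "x": 0, "y": 0, "z": 0, "rx": 1.5, "ry": 0, "rz": 0},
    {"claw": 0.5, "x": 0, "y": 0, "z": 0, "rx": 1.5, "ry": 0, "rz": 0},
    {"claw": 0.5, "x": 0, "y": 0, "z": 0, "rx": 1.5, "ry": 0, "rz": 0},
    {"claw": 0.5, "x": 0, "y": 0, "z": 0, "rx": 1.5, "ry": 0, "rz": 0},
    {"claw": 0.5, "x": 0, "y": 0, "z": 0, "rx": 1.5, "ry": 0, "rz": 0},
    {"claw": 0.5, "x": 0, "y": 0, "z": 0, "rx": 1.5, "ry": 0, "rz": 0},
    {"claw": 0.5, "x": 0, "y": 0, "z": 0, "rx": 1.5, "ry": 0, "rz": 0},
    {"claw": 0.5, "x": 0, "y": 0, "z": 0, "rx": 1.5, "ry": 0, "rz": 0},
    {"claw": 0.5, "x": 0, "y": 0, "z": 0, "rx": 0, "ry": 0, "rz": 0},
    {"claw": 0.5, "x": 0, "y": 0, "z": 0, "rx": 0, "ry": 0, "rz": 0},
    {"claw": 0.5, "x": 0, "y": 0, "z": 0, "rx": 0, "ry": 0, "rz": 0},
    {"claw": 0.5, "x": 0, "y": 0, "z": 0, "rx": 0, "ry": 0, "rz": 0},
    {"claw": 0.5, "x": 0, "y": 0, "z": 0, "rx": 0, "ry": 0, "rz": 0},
  ],
)

```text
time: 6.9
tool_pos: [524.6, 171.3, 176.1]
tcp_rot: [-76.0, -0.0, 89.4]
contact_force: [-0.7, -0.2, -5.8]
opening: 15.8
```

```bash
cat >> h.py <<'E'
def wt(n):
    from cell import grab_frame,observe
    L=[]
    for i in range(n):
        o=observe();L.append([*o['contact_force'],*o['wrist_torque']]);grab_frame("wrist")
    L=np.array(L);print("mean",np.round(L.mean(0),3),"std",np.round(L.std(0),3))
E
python3 - <<'E'
from h import *
st();wt(8)
E
```

```text
6.9 [524.6 171.3 176.1] [-76.02  -0.    89.4 ] j [-16.5  38.3  -2.7  93.   -3.3  62.   72.5] F [-0.74 -0.19 -5.83] T [ 0.042 -0.565 -0.013] 15.848498049728242
mean [-0.419 -0.046 -5.648  0.027 -0.573 -0.025] std [0.391 0.358 0.241 0.018 0.019 0.02 ]
```

step_arm(
  commands=[
    {"claw": 0.5, "x": 0, "y": 0, "z": 0, "rx": -1, "ry": 0, "rz": 0},
    {"claw": 0.5, "x": 0, "y": 0, "z": 0, "rx": -2, "ry": 0, "rz": 0},
    {"claw": 0.5, "x": 0, "y": 0, "z": 0, "rx": -2, "ry": 0, "rz": 0},
    {"claw": 0.5, "x": 0, "y": 0, "z": 0, "rx": -2, "ry": 0, "rz": 0},
    {"claw": 0.5, "x": 0, "y": 0, "z": 0, "rx": -2, "ry": 0, "rz": 0},
    {"claw": 0.5, "x": 0, "y": 0, "z": 0, "rx": -2, "ry": 0, "rz": 0},
    {"claw": 0.5, "x": 0, "y": 0, "z": 0, "rx": -1.5, "ry": 0, "rz": 0},
    {"claw": 0.5, "x": 0, "y": 0, "z": 0, "rx": -1, "ry": 0, "rz": 0},
    {"claw": 0.5, "x": 0, "y": 0, "z": 0, "rx": -0.5, "ry": 0, "rz": 0},
    {"claw": 0.5, "x": 0, "y": 0, "z": 0, "rx": 0, "ry": 0, "rz": 0},
    {"claw": 0.5, "x": 0, "y": 0, "z": 0, "rx": 0, "ry": 0, "rz": 0},
  ],
)

```text
time: 8.4
tool_pos: [524.8, 171.2, 176.0]
tcp_rot: [-90.0, -0.0, 89.4]
contact_force: [1.0, -0.9, -4.9]
opening: 15.9
```

Run:
```python
from h import *
st();wt(10)
```

```text
8.4 [524.8 171.2 176. ] [-89.99  -0.    89.38] j [-20.7  31.5  -0.4 105.7   0.3  42.8  68.1] F [ 1.01 -0.9  -4.94] T [0.015 0.018 0.014] 15.904539031645612
mean [-1.120e-01 -2.070e-01 -5.481e+00  2.800e-02  4.400e-02  2.000e-03] std [0.478 0.385 0.536 0.032 0.036 0.02 ]
```

step_arm(
  commands=[
    {"claw": 0.5, "x": 0, "y": 0, "z": 0, "rx": -0.7, "ry": 0, "rz": 0},
    {"claw": 0.5, "x": 0, "y": 0, "z": 0, "rx": -1.3, "ry": 0, "rz": 0},
    {"claw": 0.5, "x": 0, "y": 0, "z": 0, "rx": -1.5, "ry": 0, "rz": 0},
    {"claw": 0.5, "x": 0, "y": 0, "z": 0, "rx": -1.5, "ry": 0, "rz": 0},
    {"claw": 0.5, "x": 0, "y": 0, "z": 0, "rx": -1.5, "ry": 0, "rz": 0},
    {"claw": 0.5, "x": 0, "y": 0, "z": 0, "rx": -1.5, "ry": 0, "rz": 0},
    {"claw": 0.5, "x": 0, "y": 0, "z": 0, "rx": -1.5, "ry": 0, "rz": 0},
    {"claw": 0.5, "x": 0, "y": 0, "z": 0, "rx": -1.5, "ry": 0, "rz": 0},
    {"claw": 0.5, "x": 0, "y": 0, "z": 0, "rx": -1.5, "ry": 0, "rz": 0},
    {"claw": 0.5, "x": 0, "y": 0, "z": 0, "rx": -1.5, "ry": 0, "rz": 0},
    {"claw": 0.5, "x": 0, "y": 0, "z": 0, "rx": 0, "ry": 0, "rz": 0},
    {"claw": 0.5, "x": 0, "y": 0, "z": 0, "rx": 0, "ry": 0, "rz": 0},
    {"claw": 0.5, "x": 0, "y": 0, "z": 0, "rx": 0, "ry": 0, "rz": 0},
    {"claw": 0.5, "x": 0, "y": 0, "z": 0, "rx": 0, "ry": 0, "rz": 0},
    {"claw": 0.5, "x": 0, "y": 0, "z": 0, "rx": 0, "ry": 0, "rz": 0},
  ],
)

```text
time: 10.4
tool_pos: [524.9, 171.2, 176.0]
tcp_rot: [-104.0, -0.0, 89.4]
contact_force: [-0.9, -0.4, -5.1]
opening: 15.6
```

Run:
```python
from h import *
st();wt(8)
```

```text
10.4 [524.9 171.2 176. ] [-1.040e+02 -1.000e-02  8.937e+01] j [-29.8  26.9   6.9 118.5   7.   22.1  59.2] F [-0.87 -0.41 -5.09] T [ 0.04   0.508 -0.005] 15.645909383177115
mean [-0.316 -0.096 -5.76   0.033  0.487  0.01 ] std [0.446 0.599 0.354 0.015 0.035 0.03 ]
```

step_arm(
  commands=[
    {"claw": 0.5, "x": 0, "y": 0, "z": 0, "rx": 1, "ry": 0, "rz": 0},
    {"claw": 0.5, "x": 0, "y": 0, "z": 0, "rx": 2, "ry": 0, "rz": 0},
    {"claw": 0.5, "x": 0, "y": 0, "z": 0, "rx": 2, "ry": 0, "rz": 0},
    {"claw": 0.5, "x": 0, "y": 0, "z": 0, "rx": 2, "ry": 0, "rz": 0},
    {"claw": 0.5, "x": 0, "y": 0, "z": 0, "rx": 2, "ry": 0, "rz": 0},
    {"claw": 0.5, "x": 0, "y": 0, "z": 0, "rx": 2, "ry": 0, "rz": 0},
    {"claw": 0.5, "x": 0, "y": 0, "z": 0, "rx": 1.5, "ry": 0, "rz": 0},
    {"claw": 0.5, "x": 0, "y": 0, "z": 0, "rx": 1, "ry": 0, "rz": 0},
    {"claw": 0.5, "x": 0, "y": 0, "z": 0, "rx": 0.5, "ry": 0, "rz": 0},
    {"claw": 0.5, "x": 0, "y": 0, "z": 0, "rx": 0, "ry": 0, "rz": 0},
    {"claw": 0.5, "x": 0, "y": 0, "z": 0, "rx": 0, "ry": 0, "rz": 0},
  ],
)

```text
time: 11.9
tool_pos: [524.5, 171.3, 175.9]
tcp_rot: [-90.0, -0.0, 89.4]
contact_force: [-0.6, 0.0, -5.2]
opening: 15.8
```

Run:
```python
from h import *
st();wt(10)
```

```text
11.9 [524.5 171.3 175.9] [-90.   -0.   89.4] j [-20.6  31.4  -0.6 105.8   0.5  42.8  67.9] F [-0.56  0.03 -5.23] T [ 0.014 -0.151 -0.057] 15.755675812210407
mean [-0.016 -0.181 -5.648  0.016 -0.109 -0.006] std [0.347 0.411 0.352 0.015 0.026 0.033]
```

Run:
```python
from h import *
o=st();plan(o['tool_pos'],o['tcp_rot'],[571.4,-271.9,291],[-90,0,92.7],14)
plan([571.4,-271.9,291],[-90,0,92.7],[571.4,-271.9,291],[-115,0,92.7],1,piv=[0,76,80])
```

```text
12.4 [524.7 171.3 176. ] [-90.    -0.    89.39] j [-20.6  31.4  -0.6 105.8   0.5  42.8  67.9] F [ 0.11  0.73 -4.98] T [ 0.016 -0.092  0.024] 15.754146528390567
{"x": -3.16, "y": -0.82, "z": -0.37, "ry": -0.24},
{"x": -3.17, "y": -0.82, "z": -0.35, "ry": -0.23},
{"x": -3.16, "y": -0.82, "z": -0.34, "ry": -0.24},
{"x": -3.17, "y": -0.83, "z": -0.33, "ry": -0.24},
{"x": -3.16, "y": -0.82, "z": -0.32, "ry": -0.23},
{"x": -3.17, "y": -0.82, "z": -0.3, "ry": -0.24},
{"x": -3.17, "y": -0.82, "z": -0.29, "ry": -0.24},
{"x": -3.17, "y": -0.82, "z": -0.27, "ry": -0.23},
{"x": -3.18, "y": -0.82, "z": -0.27, "ry": -0.24},
{"x": -3.17, "y": -0.83, "z": -0.25, "ry": -0.24},
{"x": -3.17, "y": -0.82, "z": -0.23, "ry": -0.23},
{"x": -3.18, "y": -0.82, "z": -0.23, "ry": -0.24},
{"x": -3.17, "y": -0.82, "z": -0.21, "ry": -0.24},
{"x": -3.18, "y": -0.82, "z": -0.19, "ry": -0.23},
end [ 571.36258327 -271.89511697  290.97167791] [-9.00020978e+01 -1.76967026e-03  9.26980814e+01]
{"rx": -25.0},
end [ 571.4 -271.9  291. ] [-115.     0.    92.7]
```

step_arm(
  commands=[
    {"claw": 0.5, "x": -0.6, "y": -0.8, "z": 0, "rx": 0, "ry": -0.2, "rz": 0},
    {"claw": 0.5, "x": -1.4, "y": -1.2, "z": -0.1, "rx": 0, "ry": -0.2, "rz": 0},
    {"claw": 0.5, "x": -2.2, "y": -1.2, "z": -0.2, "rx": 0, "ry": -0.2, "rz": 0},
    {"claw": 0.5, "x": -3, "y": -1.2, "z": -0.3, "rx": 0, "ry": -0.2, "rz": 0},
    {"claw": 0.5, "x": -3.4, "y": -1.2, "z": -0.3, "rx": 0, "ry": -0.2, "rz": 0},
    {"claw": 0.5, "x": -3.4, "y": -1.2, "z": -0.3, "rx": 0, "ry": -0.2, "rz": 0},
    {"claw": 0.5, "x": -3.4, "y": -1.2, "z": -0.3, "rx": 0, "ry": -0.2, "rz": 0},
    {"claw": 0.5, "x": -3.4, "y": -1.2, "z": -0.3, "rx": 0, "ry": -0.2, "rz": 0},
    {"claw": 0.5, "x": -3.4, "y": -1, "z": -0.3, "rx": 0, "ry": -0.2, "rz": 0},
    {"claw": 0.5, "x": -3.4, "y": -0.8, "z": -0.3, "rx": 0, "ry": -0.2, "rz": 0},
    {"claw": 0.5, "x": -3.4, "y": -0.5, "z": -0.3, "rx": 0, "ry": -0.2, "rz": 0},
    {"claw": 0.5, "x": -3.4, "y": 0, "z": -0.3, "rx": 0, "ry": -0.2, "rz": 0},
    {"claw": 0.5, "x": -3, "y": 0, "z": -0.3, "rx": 0, "ry": -0.2, "rz": 0},
    {"claw": 0.5, "x": -2.4, "y": 0, "z": -0.3, "rx": 0, "ry": -0.2, "rz": 0},
    {"claw": 0.5, "x": -1.8, "y": 0, "z": -0.3, "rx": 0, "ry": -0.2, "rz": 0},
    {"claw": 0.5, "x": -1.4, "y": 0, "z": -0.1, "rx": 0, "ry": -0.2, "rz": 0},
    {"claw": 0.5, "x": -0.9, "y": 0, "z": 0, "rx": 0, "ry": 0, "rz": 0},
    {"claw": 0.5, "x": -0.5, "y": 0, "z": 0, "rx": 0, "ry": 0, "rz": 0},
  ],
)

```text
time: 14.2
tool_pos: [572.0, -272.5, 290.8]
tcp_rot: [-90.0, -0.0, 92.6]
contact_force: [-0.1, 0.3, -6.2]
opening: 15.5
```

Run:
```python
from cell import *
from h import *
o=st();f=grab_frame("wrist");cv2.imwrite("pics/w4.png",f)
import pickle;pickle.dump(camera_params("wrist"),open('pics/w4.pkl','wb'))
f=grab_frame("scene");cv2.imwrite("pics/s4.png",cv2.resize(f[60:260,120:360],None,fx=3,fy=3,interpolation=cv2.INTER_CUBIC))
```

```text
14.2 [ 572.  -272.5  290.8] [-8.996e+01 -1.000e-02  9.257e+01] j [ 22.   31.2   1.5  84.8  -0.8  64.1 116.2] F [-0.12  0.28 -6.17] T [ 0.07  -0.044 -0.019] 15.539571501198976
```

View pics/w4.png

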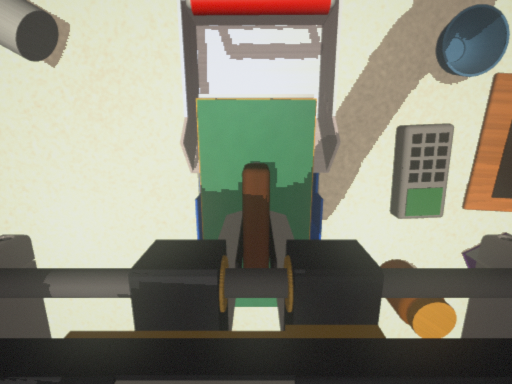

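View pics/s4.png

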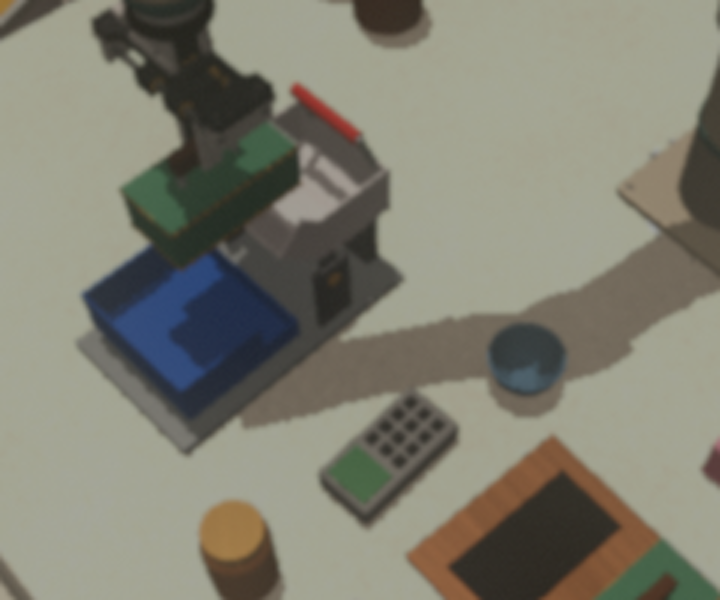

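Run:
```python
from h import *
p=np.array([572,-272.5,290.8]);r=[-90,0,92.6];piv=np.array([0,76,80])
s=p+RR(r).apply(piv);print(s)
s2=s-[0,0,48]
def T(a): return s2-RR([-90-a,0,92.6]).apply(piv)
print(T(26));plan(p,r,T(26),[-116,0,92.6],16,piv)
plan(T(26),[-116,0,92.6],T(44),[-134,0,92.6],24,piv)
```

```text
[ 492.08235442 -276.12903905  214.8       ]
[ 530.62994802 -274.37860307  270.17803926]
{"y": 0.08, "z": 0.22, "rx": -1.62},
{"y": 0.07, "z": 0.23, "rx": -1.63},
{"y": 0.08, "z": 0.23, "rx": -1.63},
{"y": 0.07, "z": 0.25, "rx": -1.62},
{"y": 0.08, "z": 0.25, "rx": -1.62},
{"y": 0.07, "z": 0.26, "rx": -1.63},
{"y": 0.07, "z": 0.27, "rx": -1.63},
{"y": 0.07, "z": 0.28, "rx": -1.62},
{"y": 0.07, "z": 0.28, "rx": -1.63},
{"y": 0.07, "z": 0.3, "rx": -1.62},
{"y": 0.06, "z": 0.3, "rx": -1.63},
{"y": 0.06, "z": 0.31, "rx": -1.62},
{"y": 0.06, "z": 0.32, "rx": -1.63},
{"y": 0.06, "z": 0.33, "rx": -1.62},
{"y": 0.05, "z": 0.33, "rx": -1.63},
{"y": 0.05, "z": 0.34, "rx": -1.62},
end [ 530.66990526 -274.37678862  270.20764319] [-1.16000000e+02 -1.27222187e-14  9.26000000e+01]
{"y": -0.1, "z": 0.1, "rx": -0.75},
{"y": -0.11, "z": 0.1, "rx": -0.75},
{"y": -0.1, "z": 0.1, "rx": -0.75},
{"y": -0.11, "z": 0.1, "rx": -0.75},
{"y": -0.1, "z": 0.1, "rx": -0.75},
{"y": -0.1, "z": 0.1, "rx": -0.75},
{"y": -0.11, "z": 0.1, "rx": -0.75},
{"y": -0.1, "z": 0.1, "rx": -0.75},
{"y": -0.11, "z": 0.1, "rx": -0.75},
{"y": -0.1, "z": 0.1, "rx": -0.75},
{"y": -0.1, "z": 0.1, "rx": -0.75},
{"y": -0.11, "z": 0.1, "rx": -0.75},
{"y": -0.1, "z": 0.1, "rx": -0.75},
{"y": -0.11, "z": 0.1, "rx": -0.75},
{"y": -0.1, "z": 0.1, "rx": -0.75},
{"y": -0.11, "z": 0.1, "rx": -0.75},
{"y": -0.1, "z": 0.1, "rx": -0.75},
{"y": -0.1, "z": 0.1, "rx": -0.75},
{"y": -0.11, "z": 0.1, "rx": -0.75},
{"y": -0.1, "z": 0.1, "rx": -0.75},
{"y": -0.11, "z": 0.1, "rx": -0.75},
{"y": -0.1, "z": 0.1, "rx": -0.75},
{"y": -0.1, "z": 0.1, "rx": -0.75},
{"y": -0.11, "z": 0.1, "rx": -0.75},
end [ 496.84640279 -275.91270488  277.0826751 ] [-134.     0.    92.6]
```

step_arm(
  commands=[
    {"claw": 0.5, "x": 0, "y": 0.06, "z": 0.2, "rx": -1.3, "ry": 0, "rz": 0},
    {"claw": 0.5, "x": 0, "y": 0.06, "z": 0.2, "rx": -1.3, "ry": 0, "rz": 0},
    {"claw": 0.5, "x": 0, "y": 0.06, "z": 0.2, "rx": -1.3, "ry": 0, "rz": 0},
    {"claw": 0.5, "x": 0, "y": 0.06, "z": 0.2, "rx": -1.3, "ry": 0, "rz": 0},
    {"claw": 0.5, "x": 0, "y": 0.06, "z": 0.2, "rx": -1.3, "ry": 0, "rz": 0},
    {"claw": 0.5, "x": 0, "y": 0.06, "z": 0.2, "rx": -1.3, "ry": 0, "rz": 0},
    {"claw": 0.5, "x": 0, "y": 0.06, "z": 0.2, "rx": -1.3, "ry": 0, "rz": 0},
    {"claw": 0.5, "x": 0, "y": 0.06, "z": 0.2, "rx": -1.3, "ry": 0, "rz": 0},
    {"claw": 0.5, "x": 0, "y": 0.06, "z": 0.2, "rx": -1.3, "ry": 0, "rz": 0},
    {"claw": 0.5, "x": 0, "y": 0.06, "z": 0.2, "rx": -1.3, "ry": 0, "rz": 0},
    {"claw": 0.5, "x": 0, "y": 0.05, "z": 0.25, "rx": -1.3, "ry": 0, "rz": 0},
    {"claw": 0.5, "x": 0, "y": 0.05, "z": 0.25, "rx": -1.3, "ry": 0, "rz": 0},
    {"claw": 0.5, "x": 0, "y": 0.05, "z": 0.25, "rx": -1.3, "ry": 0, "rz": 0},
    {"claw": 0.5, "x": 0, "y": 0.05, "z": 0.25, "rx": -1.3, "ry": 0, "rz": 0},
    {"claw": 0.5, "x": 0, "y": 0.05, "z": 0.25, "rx": -1.3, "ry": 0, "rz": 0},
    {"claw": 0.5, "x": 0, "y": 0.05, "z": 0.25, "rx": -1.3, "ry": 0, "rz": 0},
    {"claw": 0.5, "x": 0, "y": 0.05, "z": 0.25, "rx": -1.3, "ry": 0, "rz": 0},
    {"claw": 0.5, "x": 0, "y": 0.05, "z": 0.25, "rx": -1.3, "ry": 0, "rz": 0},
    {"claw": 0.5, "x": 0, "y": 0.05, "z": 0.25, "rx": -1.3, "ry": 0, "rz": 0},
    {"claw": 0.5, "x": 0, "y": 0.05, "z": 0.25, "rx": -1, "ry": 0, "rz": 0},
  ],
)

```text
time: 16.3
tool_pos: [530.4, -272.0, 269.9]
tcp_rot: [-115.6, -0.1, 92.7]
contact_force: [-0.9, 0.2, -4.6]
opening: 15.6
```

Run:
```python
from cell import *
from h import *
o=st()
s=o['tool_pos']+RR(o['tcp_rot']).apply([0,76,80]);print("sill",s)
f=grab_frame("scene");cv2.imwrite("pics/s5.png",cv2.resize(f[60:260,120:360],None,fx=3,fy=3,interpolation=cv2.INTER_CUBIC))
```

```text
16.3 [ 530.4 -272.   269.9] [-1.1565e+02 -7.0000e-02  9.2730e+01] j [ 43.5  20.9 -13.8 113.8 -21.5  25.9 142. ] F [-0.95  0.2  -4.64] T [-0.003  1.019 -0.004] 15.552622612872113
sill [ 491.22809284 -273.73448261  166.75544935]
```

View pics/s5.png

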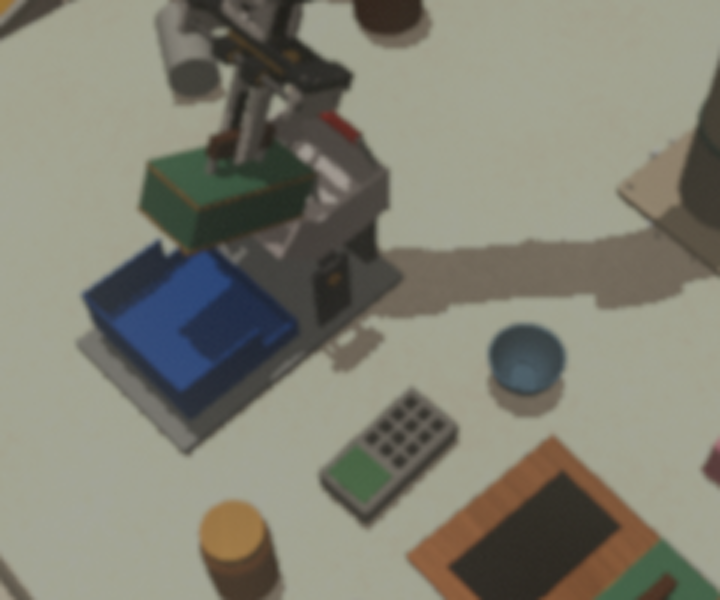

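step_arm(
  commands=[
    {"claw": 0.5, "x": 0, "y": -0.1, "z": 0.1, "rx": -0.75, "ry": 0, "rz": 0},
    {"claw": 0.5, "x": 0, "y": -0.1, "z": 0.1, "rx": -0.75, "ry": 0, "rz": 0},
    {"claw": 0.5, "x": 0, "y": -0.1, "z": 0.1, "rx": -0.75, "ry": 0, "rz": 0},
    {"claw": 0.5, "x": 0, "y": -0.1, "z": 0.1, "rx": -0.75, "ry": 0, "rz": 0},
    {"claw": 0.5, "x": 0, "y": -0.1, "z": 0.1, "rx": -0.75, "ry": 0, "rz": 0},
    {"claw": 0.5, "x": 0, "y": -0.1, "z": 0.1, "rx": -0.75, "ry": 0, "rz": 0},
  ],
)

```text
time: 16.95
tool_pos: [522.9, -274.2, 272.8]
tcp_rot: [-120.3, 0.0, 92.6]
contact_force: [0.3, -0.3, -5.5]
opening: 15.6
```

Run:
```python
from h import *
o=st()
s=o['tool_pos']+RR(o['tcp_rot']).apply([0,76,80]);print("sill",s)
```

```text
16.95 [ 522.9 -274.2  272.8] [-1.2026e+02  1.0000e-02  9.2580e+01] j [ 52.3  20.5 -21.9 117.7 -28.8  20.5 151. ] F [ 0.27 -0.27 -5.53] T [-0.016  1.179 -0.08 ] 15.58940693163831
sill [ 492.10745581 -275.62675828  166.82825538]
```

Run:
```python
from h import *
o=st();piv=np.array([0,76,80])
plan(o['tool_pos'],o['tcp_rot'],[565,-273,340],[-92,0,90],14,piv)
plan([565,-273,340],[-92,0,90],[476.5,-381.5,330],[-92,0,0],18)
```

```text
16.95 [ 522.9 -274.2  272.8] [-1.2026e+02  1.0000e-02  9.2580e+01] j [ 52.3  20.5 -21.9 117.7 -28.8  20.5 151. ] F [ 0.27 -0.27 -5.53] T [-0.016  1.179 -0.08 ] 15.58940693163831
{"y": -0.31, "z": -0.58, "rx": 2.02, "ry": 0.18, "rz": 0.05},
{"y": -0.32, "z": -0.55, "rx": 2.02, "ry": 0.18, "rz": 0.05},
{"x": 0.01, "y": -0.34, "z": -0.53, "rx": 2.01, "ry": 0.18, "rz": 0.05},
{"y": -0.34, "z": -0.51, "rx": 2.02, "ry": 0.18, "rz": 0.06},
{"y": -0.35, "z": -0.49, "rx": 2.02, "ry": 0.17, "rz": 0.05},
{"y": -0.35, "z": -0.47, "rx": 2.02, "ry": 0.18, "rz": 0.05},
{"x": 0.01, "y": -0.37, "z": -0.44, "rx": 2.02, "ry": 0.18, "rz": 0.05},
{"y": -0.37, "z": -0.42, "rx": 2.01, "ry": 0.18, "rz": 0.05},
{"y": -0.37, "z": -0.4, "rx": 2.02, "ry": 0.18, "rz": 0.05},
{"y": -0.38, "z": -0.37, "rx": 2.02, "ry": 0.18, "rz": 0.05},
{"y": -0.39, "z": -0.35, "rx": 2.02, "ry": 0.18, "rz": 0.05},
{"x": 0.01, "y": -0.38, "z": -0.33, "rx": 2.02, "ry": 0.18, "rz": 0.06},
{"y": -0.39, "z": -0.3, "rx": 2.02, "ry": 0.18, "rz": 0.05},
{"y": -0.39, "z": -0.28, "rx": 2.01, "ry": 0.18, "rz": 0.05},
end [ 564.99552678 -272
[... 544 characters left out ...]
},
{"x": -0.78, "y": 0.05, "z": -0.01, "ry": 4.99, "rz": 0.17},
{"x": -0.77, "y": 0.06, "z": -0.08, "ry": 5.0, "rz": 0.17},
{"x": -0.76, "y": 0.06, "z": -0.14, "ry": 5.0, "rz": 0.18},
{"x": -0.75, "y": 0.06, "z": -0.21, "ry": 4.99, "rz": 0.17},
{"x": -0.73, "y": 0.07, "z": -0.27, "ry": 5.0, "rz": 0.18},
{"x": -0.7, "y": 0.07, "z": -0.34, "ry": 5.0, "rz": 0.17},
{"x": -0.67, "y": 0.06, "z": -0.4, "ry": 4.99, "rz": 0.18},
{"x": -0.63, "y": 0.08, "z": -0.45, "ry": 5.0, "rz": 0.17},
{"x": -0.59, "y": 0.07, "z": -0.5, "ry": 5.0, "rz": 0.18},
{"x": -0.54, "y": 0.07, "z": -0.56, "ry": 5.0, "rz": 0.17},
end [ 476.50775939 -381.50256653  330.04641244] [-9.19997190e+01 -4.56977761e-04 -4.78925967e-03]
```

step_arm(
  commands=[
    {"claw": 0.5, "x": 0, "y": -0.4, "z": -0.5, "rx": 1.1, "ry": 0, "rz": 0},
    {"claw": 0.5, "x": 0, "y": -0.4, "z": -0.55, "rx": 2.1, "ry": 0, "rz": 0},
    {"claw": 0.5, "x": 0, "y": -0.4, "z": -0.55, "rx": 2.1, "ry": 0, "rz": 0},
    {"claw": 0.5, "x": 0, "y": -0.4, "z": -0.5, "rx": 2.1, "ry": 0, "rz": 0},
    {"claw": 0.5, "x": 0, "y": -0.4, "z": -0.5, "rx": 2.1, "ry": 0, "rz": 0},
    {"claw": 0.5, "x": 0, "y": -0.4, "z": -0.5, "rx": 2.1, "ry": 0, "rz": 0},
    {"claw": 0.5, "x": 0, "y": -0.4, "z": -0.45, "rx": 2.1, "ry": 0, "rz": 0},
    {"claw": 0.5, "x": 0, "y": -0.4, "z": -0.45, "rx": 2.1, "ry": 0, "rz": 0},
    {"claw": 0.5, "x": 0, "y": -0.4, "z": -0.4, "rx": 2.1, "ry": 0, "rz": 0},
    {"claw": 0.5, "x": 0, "y": -0.4, "z": -0.4, "rx": 2.1, "ry": 0, "rz": 0},
    {"claw": 0.5, "x": 0, "y": -0.4, "z": -0.4, "rx": 2.1, "ry": 0, "rz": 0},
    {"claw": 0.5, "x": 0, "y": -0.4, "z": -0.35, "rx": 2.1, "ry": 0, "rz": 0},
    {"claw": 0.5, "x": 0, "y": -0.4, "z": -0.3, "rx": 2.1, "ry": 0, "rz": 0},
    {"claw": 0.5, "x": 0, "y": -0.4, "z": -0.3, "rx": 2.1, "ry": 0, "rz": 0},
    {"claw": 0.5, "x": 0, "y": -0.4, "z": -0.3, "rx": 1.8, "ry": 0, "rz": 0},
    {"claw": 0.5, "x": 0, "y": -0.3, "z": 0, "rx": 0, "ry": 1, "rz": 0},
  ],
)

```text
time: 18.55
tool_pos: [568.9, -271.2, 352.1]
tcp_rot: [-90.1, -0.1, 91.7]
contact_force: [-0.3, 0.8, -4.7]
opening: 15.6
```

Run:
```python
from h import *
o=st()
plan(o['tool_pos'],o['tcp_rot'],[476.5,-381.5,335],[-90,0,0],3)
```

```text
18.55 [ 568.9 -271.2  352.1] [-90.15  -0.1   91.67] j [ 2.310e+01  2.840e+01 -2.000e-01  7.980e+01 -1.000e-01  7.170e+01
  1.147e+02] F [-0.3   0.83 -4.73] T [ 0.062 -0.122 -0.051] 15.617275176871864
{"x": -3.59, "y": 0.55, "z": 3.19, "rx": 0.01, "ry": 30.56, "rz": 0.07},
{"x": -4.7, "y": 0.56, "z": 0.92, "rx": 0.01, "ry": 30.55, "rz": 0.06},
{"x": -4.53, "y": 0.57, "z": -1.6, "rx": 0.01, "ry": 30.56, "rz": 0.07},
end [ 476.46687443 -381.50141355  334.96924214] [-9.00006856e+01 -7.16017627e-04 -1.97779935e-03]
```

step_arm(
  commands=[
    {"claw": 0.5, "x": -0.3, "y": 0.05, "z": 0.3, "rx": 0, "ry": 3, "rz": 0},
    {"claw": 0.5, "x": -0.6, "y": 0.1, "z": 0.5, "rx": 0, "ry": 5, "rz": 0},
    {"claw": 0.5, "x": -0.7, "y": 0.1, "z": 0.5, "rx": 0, "ry": 5, "rz": 0},
    {"claw": 0.5, "x": -0.7, "y": 0.1, "z": 0.4, "rx": 0, "ry": 5, "rz": 0},
    {"claw": 0.5, "x": -0.7, "y": 0.1, "z": 0.3, "rx": 0, "ry": 5, "rz": 0},
    {"claw": 0.5, "x": -0.7, "y": 0.1, "z": 0.25, "rx": 0, "ry": 5, "rz": 0},
    {"claw": 0.5, "x": -0.8, "y": 0.1, "z": 0.2, "rx": 0, "ry": 5, "rz": 0},
    {"claw": 0.5, "x": -0.8, "y": 0.1, "z": 0.1, "rx": 0, "ry": 5, "rz": 0},
    {"claw": 0.5, "x": -0.8, "y": 0.1, "z": 0.05, "rx": 0, "ry": 5, "rz": 0},
    {"claw": 0.5, "x": -0.8, "y": 0.1, "z": 0, "rx": 0, "ry": 5, "rz": 0},
    {"claw": 0.5, "x": -0.8, "y": 0.1, "z": -0.1, "rx": 0, "ry": 5, "rz": 0},
    {"claw": 0.5, "x": -0.8, "y": 0.1, "z": -0.15, "rx": 0, "ry": 5, "rz": 0},
    {"claw": 0.5, "x": -0.75, "y": 0.1, "z": -0.2, "rx": 0, "ry": 5, "rz": 0},
    {"claw": 0.5, "x": -0.7, "y": 0.1, "z": -0.3, "rx": 0, "ry": 5, "rz": 0},
    {"claw": 0.5, "x": -0.7, "y": 0.1, "z": -0.35, "rx": 0, "ry": 5, "rz": 0},
    {"claw": 0.5, "x": -0.7, "y": 0.1, "z": -0.4, "rx": 0, "ry": 5, "rz": 0},
    {"claw": 0.5, "x": -0.6, "y": 0.1, "z": -0.45, "rx": 0, "ry": 5, "rz": 0},
    {"claw": 0.5, "x": -0.5, "y": 0.1, "z": -0.5, "rx": 0, "ry": 5, "rz": 0},
    {"claw": 0.5, "x": -0.3, "y": 0, "z": -0.3, "rx": 0, "ry": 3, "rz": 0},
  ],
)

```text
time: 20.45
tool_pos: [474.3, -381.2, 334.8]
tcp_rot: [-90.0, -0.1, 0.3]
contact_force: [-0.2, 0.4, -5.1]
opening: 15.8
```

Run:
```python
from cell import *
from h import *
o=st()
s=o['tool_pos']+RR(o['tcp_rot']).apply([0,76,80]);print("sill",s)
f=grab_frame("wrist");cv2.imwrite("pics/w6.png",f)
```

```text
20.45 [ 474.3 -381.2  334.8] [-89.99  -0.11   0.34] j [ 21.8  28.3  23.5  85.6 -11.8  68.5  47.4] F [-0.19  0.43 -5.15] T [-0.149  0.064 -0.028] 15.750523406334263
sill [ 473.97080813 -301.23137961  258.79796018]
```

View pics/w6.png

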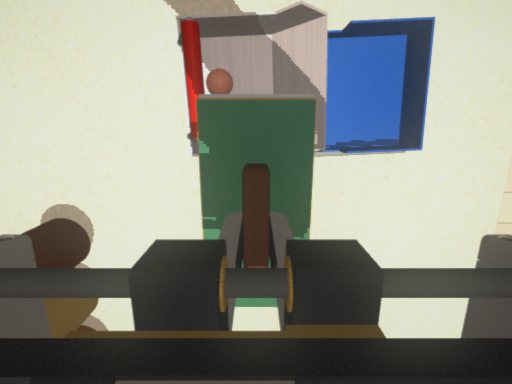

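Run:
```python
from h import *
p=np.array([474.3,-381.2,334.8]);r=[-90,0,0.3];piv=np.array([0,76,80])
s=p+RR(r).apply(piv)
def T(a,z): 
    q=s.copy();q[2]=z;return q-RR([-90-a,0,.3]).apply(piv)
plan(p,r,T(24,190),[-114,0,.3],20,piv)
plan(T(24,190),[-114,0,.3],T(44,178),[-134,0,.3],26,piv)
```

```text
{"y": 0.18, "z": 0.16, "rx": -1.2},
{"y": 0.18, "z": 0.17, "rx": -1.2},
{"y": 0.17, "z": 0.17, "rx": -1.2},
{"y": 0.18, "z": 0.19, "rx": -1.2},
{"y": 0.18, "z": 0.19, "rx": -1.2},
{"y": 0.17, "z": 0.19, "rx": -1.2},
{"y": 0.18, "z": 0.21, "rx": -1.2},
{"y": 0.17, "z": 0.21, "rx": -1.2},
{"y": 0.18, "z": 0.22, "rx": -1.2},
{"y": 0.17, "z": 0.22, "rx": -1.2},
{"y": 0.17, "z": 0.23, "rx": -1.2},
{"y": 0.17, "z": 0.24, "rx": -1.2},
{"y": 0.17, "z": 0.25, "rx": -1.2},
{"y": 0.16, "z": 0.25, "rx": -1.2},
{"y": 0.17, "z": 0.26, "rx": -1.2},
{"y": 0.16, "z": 0.27, "rx": -1.2},
{"y": 0.16, "z": 0.28, "rx": -1.2},
{"y": 0.15, "z": 0.28, "rx": -1.2},
{"y": 0.16, "z": 0.28, "rx": -1.2},
{"y": 0.15, "z": 0.3, "rx": -1.2},
end [ 474.10189236 -343.36457322  291.93772583] [-114.     0.     0.3]
{"y": -0.06, "z": 0.12, "rx": -0.77},
{"y": -0.07, "z": 0.12, "rx": -0.77},
{"y": -0.06, "z": 0.13, "rx": -0.77},
{"y": -0.07, "z": 0.12, "rx": -0.77},
{"y": -0.07, "z": 0.12, "rx": -0.77},
{"y": -0.06, "z": 0.13, "rx": -0.77},
{"y": -0.07, "z": 0.12, "rx": -0.76},
{"y": -0.06, "z": 0.13, "rx": -0.77},
{"y": -0.07, "z": 0.12, "rx": -0.77},
{"y": -0.07, "z": 0.13, "rx": -0.77},
{"y": -0.07, "z": 0.13, "rx": -0.77},
{"y": -0.06, "z": 0.12, "rx": -0.77},
{"y": -0.07, "z": 0.13, "rx": -0.77},
{"y": -0.07, "z": 0.13, "rx": -0.77},
{"y": -0.07, "z": 0.13, "rx": -0.77},
{"y": -0.07, "z": 0.13, "rx": -0.77},
{"y": -0.07, "z": 0.13, "rx": -0.77},
{"y": -0.07, "z": 0.13, "rx": -0.77},
{"y": -0.07, "z": 0.13, "rx": -0.77},
{"y": -0.07, "z": 0.13, "rx": -0.76},
{"y": -0.07, "z": 0.14, "rx": -0.77},
{"y": -0.07, "z": 0.13, "rx": -0.77},
{"y": -0.07, "z": 0.13, "rx": -0.77},
{"y": -0.07, "z": 0.13, "rx": -0.77},
{"y": -0.08, "z": 0.14, "rx": -0.77},
{"y": -0.07, "z": 0.13, "rx": -0.77},
end [ 473.90612823 -305.97672096  288.25616904] [-134.     0.     0.3]
```

step_arm(
  commands=[
    {"claw": 0.5, "x": 0, "y": 0.18, "z": 0.16, "rx": -1.2, "ry": 0, "rz": 0},
    {"claw": 0.5, "x": 0, "y": 0.18, "z": 0.17, "rx": -1.2, "ry": 0, "rz": 0},
    {"claw": 0.5, "x": 0, "y": 0.18, "z": 0.17, "rx": -1.2, "ry": 0, "rz": 0},
    {"claw": 0.5, "x": 0, "y": 0.18, "z": 0.18, "rx": -1.2, "ry": 0, "rz": 0},
    {"claw": 0.5, "x": 0, "y": 0.18, "z": 0.19, "rx": -1.2, "ry": 0, "rz": 0},
    {"claw": 0.5, "x": 0, "y": 0.18, "z": 0.2, "rx": -1.2, "ry": 0, "rz": 0},
    {"claw": 0.5, "x": 0, "y": 0.18, "z": 0.2, "rx": -1.2, "ry": 0, "rz": 0},
    {"claw": 0.5, "x": 0, "y": 0.17, "z": 0.21, "rx": -1.2, "ry": 0, "rz": 0},
    {"claw": 0.5, "x": 0, "y": 0.17, "z": 0.22, "rx": -1.2, "ry": 0, "rz": 0},
    {"claw": 0.5, "x": 0, "y": 0.17, "z": 0.22, "rx": -1.2, "ry": 0, "rz": 0},
    {"claw": 0.5, "x": 0, "y": 0.17, "z": 0.23, "rx": -1.2, "ry": 0, "rz": 0},
    {"claw": 0.5, "x": 0, "y": 0.17, "z": 0.24, "rx": -1.2, "ry": 0, "rz": 0},
    {"claw": 0.5, "x": 0, "y": 0.17, "z": 0.25, "rx": -1.2, "ry": 0, "rz": 0},
    {"claw": 0.5, "x": 0, "y": 0.16, "z": 0.25, "rx": -1.2, "ry": 0, "rz": 0},
    {"claw": 0.5, "x": 0, "y": 0.16, "z": 0.26, "rx": -1.2, "ry": 0, "rz": 0},
    {"claw": 0.5, "x": 0, "y": 0.16, "z": 0.27, "rx": -1.2, "ry": 0, "rz": 0},
    {"claw": 0.5, "x": 0, "y": 0.16, "z": 0.28, "rx": -1.2, "ry": 0, "rz": 0},
    {"claw": 0.5, "x": 0, "y": 0.16, "z": 0.28, "rx": -1.2, "ry": 0, "rz": 0},
    {"claw": 0.5, "x": 0, "y": 0.15, "z": 0.28, "rx": -1.2, "ry": 0, "rz": 0},
    {"claw": 0.5, "x": 0, "y": 0.15, "z": 0.3, "rx": -1.2, "ry": 0, "rz": 0},
  ],
)

```text
time: 22.5
tool_pos: [474.4, -342.7, 292.1]
tcp_rot: [-114.1, -0.0, 0.6]
contact_force: [-1.9, 0.7, 0.2]
opening: 15.4
```

step_arm(
  commands=[
    {"claw": 0.5, "x": 0, "y": -0.06, "z": 0.12, "rx": -0.75, "ry": 0, "rz": 0},
    {"claw": 0.5, "x": 0, "y": -0.06, "z": 0.12, "rx": -0.75, "ry": 0, "rz": 0},
    {"claw": 0.5, "x": 0, "y": -0.06, "z": 0.12, "rx": -0.75, "ry": 0, "rz": 0},
    {"claw": 0.5, "x": 0, "y": -0.06, "z": 0.12, "rx": -0.75, "ry": 0, "rz": 0},
    {"claw": 0.5, "x": 0, "y": -0.06, "z": 0.12, "rx": -0.75, "ry": 0, "rz": 0},
    {"claw": 0.5, "x": 0, "y": -0.06, "z": 0.12, "rx": -0.75, "ry": 0, "rz": 0},
    {"claw": 0.5, "x": 0, "y": -0.06, "z": 0.12, "rx": -0.75, "ry": 0, "rz": 0},
    {"claw": 0.5, "x": 0, "y": -0.06, "z": 0.12, "rx": -0.75, "ry": 0, "rz": 0},
    {"claw": 0.5, "x": 0, "y": -0.07, "z": 0.13, "rx": -0.75, "ry": 0, "rz": 0},
    {"claw": 0.5, "x": 0, "y": -0.07, "z": 0.13, "rx": -0.75, "ry": 0, "rz": 0},
    {"claw": 0.5, "x": 0, "y": -0.07, "z": 0.13, "rx": -0.75, "ry": 0, "rz": 0},
    {"claw": 0.5, "x": 0, "y": -0.07, "z": 0.13, "rx": -0.75, "ry": 0, "rz": 0},
  ],
)

```text
time: 23.7
tool_pos: [474.5, -326.2, 291.9]
tcp_rot: [-123.1, -0.0, 0.6]
contact_force: [0.4, -0.4, -3.3]
opening: 15.6
```

Run:
```python
from cell import *
from h import *
o=st()
s=o['tool_pos']+RR(o['tcp_rot']).apply([0,76,80]);print("sill",s)
f=grab_frame("wrist");cv2.imwrite("pics/w7.png",f)
f=grab_frame("scene");cv2.imwrite("pics/s7.png",cv2.resize(f[60:260,120:360],None,fx=3,fy=3,interpolation=cv2.INTER_CUBIC))
```

```text
23.7 [ 474.5 -326.2  291.9] [-1.2307e+02 -4.0000e-02  6.1000e-01] j [-18.4  28.1  45.1 112.   19.   35.9   7.1] F [ 0.44 -0.44 -3.31] T [ 0.987  0.113 -0.013] 15.550940519573082
sill [ 474.30226367 -300.5771947   184.56042708]
```

View pics/w7.png

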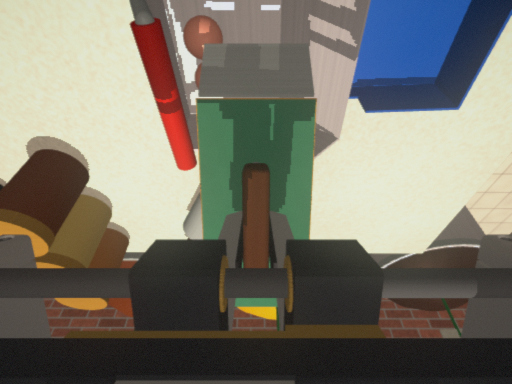

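View pics/s7.png

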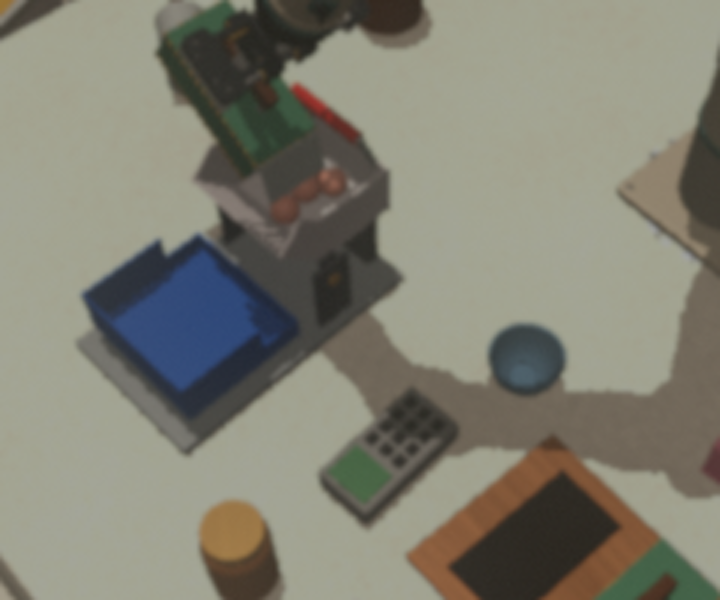

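step_arm(
  commands=[
    {"claw": 0.5, "x": 0, "y": -0.08, "z": 0.13, "rx": -0.75, "ry": 0, "rz": 0},
    {"claw": 0.5, "x": 0, "y": -0.08, "z": 0.13, "rx": -0.75, "ry": 0, "rz": 0},
    {"claw": 0.5, "x": 0, "y": -0.08, "z": 0.13, "rx": -0.75, "ry": 0, "rz": 0},
    {"claw": 0.5, "x": 0, "y": -0.08, "z": 0.13, "rx": -0.75, "ry": 0, "rz": 0},
    {"claw": 0.5, "x": 0, "y": -0.08, "z": 0.13, "rx": -0.75, "ry": 0, "rz": 0},
    {"claw": 0.5, "x": 0, "y": -0.08, "z": 0.13, "rx": -0.75, "ry": 0, "rz": 0},
    {"claw": 0.5, "x": 0, "y": -0.08, "z": 0.13, "rx": -0.75, "ry": 0, "rz": 0},
    {"claw": 0.5, "x": 0, "y": -0.08, "z": 0.13, "rx": -0.75, "ry": 0, "rz": 0},
    {"claw": 0.5, "x": 0, "y": -0.08, "z": 0.13, "rx": -0.75, "ry": 0, "rz": 0},
    {"claw": 0.5, "x": 0, "y": -0.08, "z": 0.13, "rx": -0.75, "ry": 0, "rz": 0},
    {"claw": 0.5, "x": 0, "y": -0.08, "z": 0.13, "rx": -0.75, "ry": 0, "rz": 0},
    {"claw": 0.5, "x": 0, "y": -0.08, "z": 0.13, "rx": -0.75, "ry": 0, "rz": 0},
  ],
)

```text
time: 25.0
tool_pos: [474.1, -307.9, 290.0]
tcp_rot: [-132.1, -0.0, 0.6]
contact_force: [-0.6, 0.4, -4.4]
opening: 15.4
```

Run:
```python
from cell import *
from h import *
o=st()
s=o['tool_pos']+RR(o['tcp_rot']).apply([0,76,80]);print("sill",s)
wt(5)
f=grab_frame("scene");cv2.imwrite("pics/s8.png",cv2.resize(f[80:190,170:270],None,fx=6,fy=5.4,interpolation=cv2.INTER_CUBIC))
```

```text
25.0 [ 474.1 -307.9  290. ] [-1.3206e+02 -1.0000e-02  5.9000e-01] j [-30.6  34.   54.5 116.5  25.4  31.5  -4.5] F [-0.65  0.39 -4.4 ] T [ 1.257  0.088 -0.002] 15.442434171029612
sill [ 473.97926744 -299.41632647  179.96575844]
mean [ 0.08   0.115 -3.864  1.281  0.063  0.018] std [0.418 0.419 0.712 0.033 0.029 0.016]
```

View pics/s8.png

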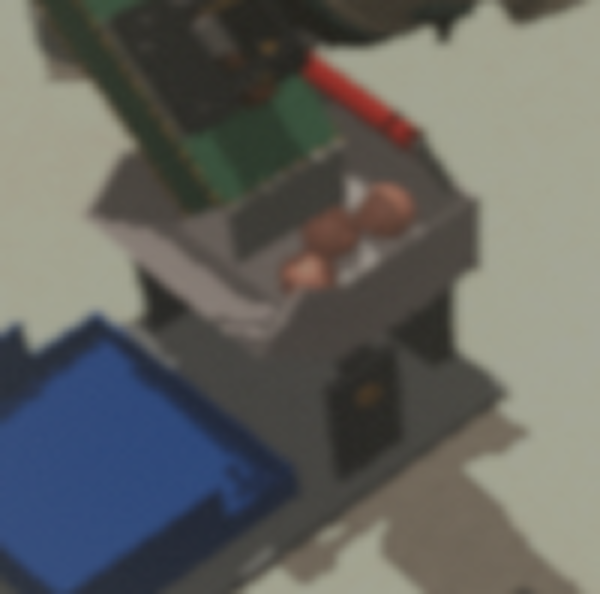

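Run:
```python
from h import *
o=st();piv=np.array([0,76,80])
plan(o['tool_pos'],o['tcp_rot'],[474.3,-381.2,345],[-90,0,.3],14,piv)
```

```text
25.3 [ 474.  -308.3  290.2] [-1.32e+02 -2.00e-02  5.70e-01] j [-30.5  33.9  54.5 116.5  25.4  31.5  -4.4] F [-0.07  0.13 -3.75] T [ 1.315  0.097 -0.011] 15.598305800669443
{"y": -0.04, "z": -0.82, "rx": 3.0, "ry": 0.02, "rz": 0.01},
{"y": -0.05, "z": -0.79, "rx": 3.0, "ry": 0.02, "rz": 0.01},
{"y": -0.08, "z": -0.77, "rx": 3.0, "ry": 0.01, "rz": 0.01},
{"x": -0.01, "y": -0.1, "z": -0.74, "rx": 3.0, "ry": 0.02},
{"y": -0.11, "z": -0.72, "rx": 3.0, "ry": 0.02, "rz": 0.01},
{"y": -0.13, "z": -0.68, "rx": 3.0, "ry": 0.02, "rz": 0.01},
{"y": -0.15, "z": -0.66, "rx": 3.0, "ry": 0.02, "rz": 0.01},
{"y": -0.16, "z": -0.62, "rx": 3.0, "ry": 0.01, "rz": 0.01},
{"y": -0.17, "z": -0.59, "rx": 3.0, "ry": 0.02},
{"y": -0.18, "z": -0.57, "rx": 3.0, "ry": 0.02, "rz": 0.01},
{"x": -0.01, "y": -0.19, "z": -0.53, "rx": 3.0, "ry": 0.02, "rz": 0.01},
{"y": -0.2, "z": -0.49, "rx": 3.0, "ry": 0.01, "rz": 0.01},
{"y": -0.2, "z": -0.47, "rx": 3.0, "ry": 0.02, "rz": 0.01},
{"y": -0.2, "z": -0.43, "rx": 3.0, "ry": 0.02, "rz": 0.01},
end [ 474.30304229 -381.23163948  344.98384429] [-8.99999017e+01  4.51309689e-03  3.00193222e-01]
```

step_arm(
  commands=[
    {"claw": 0.5, "x": 0, "y": -0.4, "z": -0.8, "rx": 2.0, "ry": 0, "rz": 0},
    {"claw": 0.5, "x": 0, "y": -0.2, "z": -0.8, "rx": 3.0, "ry": 0, "rz": 0},
    {"claw": 0.5, "x": 0, "y": -0.1, "z": -0.8, "rx": 3.0, "ry": 0, "rz": 0},
    {"claw": 0.5, "x": 0, "y": -0.1, "z": -0.75, "rx": 3.0, "ry": 0, "rz": 0},
    {"claw": 0.5, "x": 0, "y": -0.1, "z": -0.7, "rx": 3.0, "ry": 0, "rz": 0},
    {"claw": 0.5, "x": 0, "y": -0.1, "z": -0.7, "rx": 3.0, "ry": 0, "rz": 0},
    {"claw": 0.5, "x": 0, "y": -0.15, "z": -0.65, "rx": 3.0, "ry": 0, "rz": 0},
    {"claw": 0.5, "x": 0, "y": -0.15, "z": -0.6, "rx": 3.0, "ry": 0, "rz": 0},
    {"claw": 0.5, "x": 0, "y": -0.15, "z": -0.6, "rx": 3.0, "ry": 0, "rz": 0},
    {"claw": 0.5, "x": 0, "y": -0.2, "z": -0.55, "rx": 3.0, "ry": 0, "rz": 0},
    {"claw": 0.5, "x": 0, "y": -0.2, "z": -0.5, "rx": 3.0, "ry": 0, "rz": 0},
    {"claw": 0.5, "x": 0, "y": -0.2, "z": -0.5, "rx": 3.0, "ry": 0, "rz": 0},
    {"claw": 0.5, "x": 0, "y": -0.2, "z": -0.5, "rx": 3.0, "ry": 0, "rz": 0},
    {"claw": 0.5, "x": 0, "y": -0.2, "z": -0.4, "rx": 3.0, "ry": 0, "rz": 0},
    {"claw": 0.5, "x": 0, "y": 0, "z": 0, "rx": 1.0, "ry": 0, "rz": 0},
  ],
)

```text
time: 26.8
tool_pos: [473.0, -379.7, 349.8]
tcp_rot: [-90.1, 0.1, 0.3]
contact_force: [-0.4, -1.1, -3.6]
opening: 15.7
```

Run:
```python
from cell import *
from h import *
o=st()
f=grab_frame("wrist");cv2.imwrite("pics/w9.png",f)
f=grab_frame("scene");cv2.imwrite("pics/s9.png",cv2.resize(f[80:190,170:270],None,fx=6,fy=5.4,interpolation=cv2.INTER_CUBIC))
f=grab_frame("top");cv2.imwrite("pics/t9.png",cv2.resize(f[110:240,290:410],None,fx=4.5,fy=4.5,interpolation=cv2.INTER_CUBIC))
wt(3)
```

```text
26.8 [ 473.  -379.7  349.8] [-9.009e+01  7.000e-02  3.500e-01] j [ 20.   27.9  26.2  84.4 -12.5  70.6  48.1] F [-0.43 -1.14 -3.6 ] T [-0.167  0.112  0.019] 15.67738118773476
mean [-0.106  0.358 -3.451 -0.076  0.06  -0.023] std [0.224 0.313 0.394 0.048 0.034 0.015]
```

View pics/w9.png

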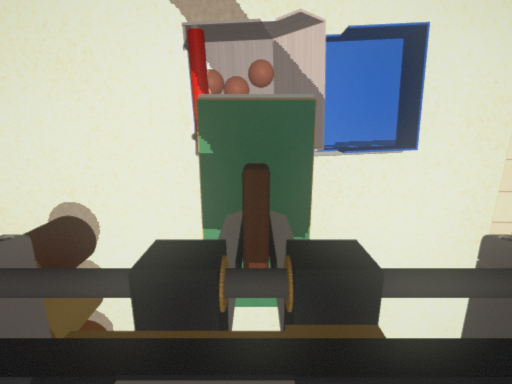

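View pics/s9.png

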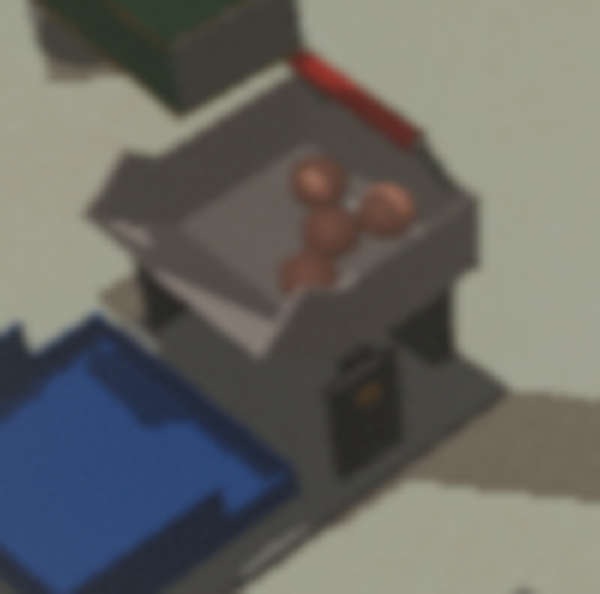

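View pics/t9.png

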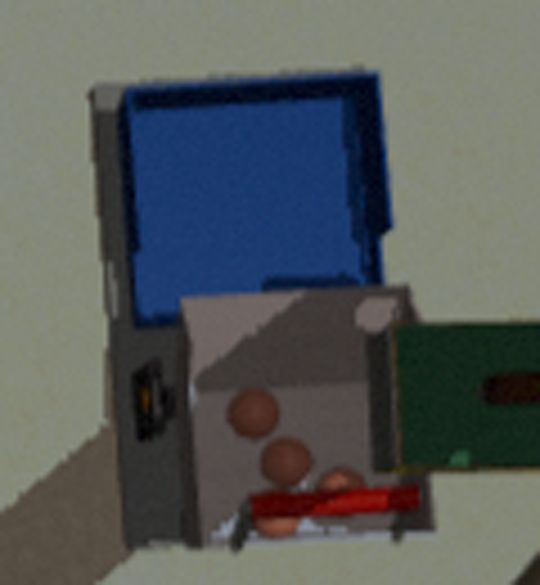

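Run:
```python
from h import *
o=st()
plan(o['tool_pos'],o['tcp_rot'],[524.8,171.9,330],[-90,0,89.4],19)
```

```text
27.1 [ 474.9 -375.5  349.4] [-8.999e+01  2.000e-02  6.700e-01] j [ 19.7  27.9  26.   84.6 -12.6  70.5  48. ] F [ 0.51  0.09 -4.13] T [-0.036  0.047  0.015] 15.414448559631385
{"x": 0.3, "y": 0.1, "z": 2.88, "ry": -4.67},
{"x": 0.53, "y": 0.11, "z": 2.84, "ry": -4.67},
{"x": 0.76, "y": 0.1, "z": 2.79, "ry": -4.67},
{"x": 0.98, "y": 0.1, "z": 2.73, "rx": -0.01, "ry": -4.67},
{"x": 1.2, "y": 0.1, "z": 2.63, "ry": -4.67},
{"x": 1.41, "y": 0.11, "z": 2.52, "ry": -4.67},
{"x": 1.62, "y": 0.1, "z": 2.4, "ry": -4.67},
{"x": 1.8, "y": 0.1, "z": 2.27, "ry": -4.67},
{"x": 1.98, "y": 0.1, "z": 2.1, "ry": -4.67},
{"x": 2.15, "y": 0.11, "z": 1.94, "ry": -4.67},
{"x": 2.3, "y": 0.1, "z": 1.76, "rx": -0.01, "ry": -4.67},
{"x": 2.43, "y": 0.1, "z": 1.57, "ry": -4.67},
{"x": 2.55, "y": 0.1, "z": 1.36, "ry": -4.67},
{"x": 2.66, "y": 0.1, "z": 1.15, "ry": -4.67},
{"x": 2.74, "y": 0.11, "z": 0.93, "ry": -4.67},
{"x": 2.8, "y": 0.1, "z": 0.7, "ry": -4.67},
{"x": 2.86, "y": 0.1, "z": 0.47, "ry": -4.67},
{"x": 2.88, "y": 0.1, "z": 0.24, "rx": -0.01, "ry": -4.67},
{"x": 2.89, "y": 0.1, "z": 0.01, "ry": -4.67},
end [524.75479858 171.86103219 330.0398269 ] [-9.00016513e+01  4.82872761e-03  8.93982855e+01]
```

step_arm(
  commands=[
    {"claw": 0.5, "x": 0.2, "y": 0, "z": 1.4, "rx": 0, "ry": -2.5, "rz": 0},
    {"claw": 0.5, "x": 0.4, "y": 0, "z": 2.8, "rx": 0, "ry": -4.5, "rz": 0},
    {"claw": 0.5, "x": 0.6, "y": 0, "z": 2.8, "rx": 0, "ry": -4.5, "rz": 0},
    {"claw": 0.5, "x": 0.8, "y": 0, "z": 2.8, "rx": 0, "ry": -4.5, "rz": 0},
    {"claw": 0.5, "x": 1.1, "y": 0, "z": 2.7, "rx": 0, "ry": -4.5, "rz": 0},
    {"claw": 0.5, "x": 1.3, "y": 0, "z": 2.6, "rx": 0, "ry": -4.5, "rz": 0},
    {"claw": 0.5, "x": 1.5, "y": 0, "z": 2.5, "rx": 0, "ry": -4.5, "rz": 0},
    {"claw": 0.5, "x": 1.7, "y": 0, "z": 2.4, "rx": 0, "ry": -4.5, "rz": 0},
    {"claw": 0.5, "x": 1.9, "y": 0, "z": 2.2, "rx": 0, "ry": -4.5, "rz": 0},
    {"claw": 0.5, "x": 2.0, "y": 0.4, "z": 2.1, "rx": 0, "ry": -4.5, "rz": 0},
    {"claw": 0.5, "x": 2.2, "y": 0.8, "z": 1.9, "rx": 0, "ry": -4.5, "rz": 0},
    {"claw": 0.5, "x": 2.3, "y": 1.2, "z": 1.7, "rx": 0, "ry": -4.5, "rz": 0},
    {"claw": 0.5, "x": 2.5, "y": 1.4, "z": 1.5, "rx": 0, "ry": -4.5, "rz": 0},
    {"claw": 0.5, "x": 2.6, "y": 1.4, "z": 1.3, "rx": 0, "ry": -4.5, "rz": 0},
    {"claw": 0.5, "x": 2.7, "y": 1.4, "z": 1.1, "rx": 0, "ry": -4.5, "rz": 0},
    {"claw": 0.5, "x": 2.7, "y": 1.4, "z": 0.9, "rx": 0, "ry": -4.5, "rz": 0},
    {"claw": 0.5, "x": 2.7, "y": 1.4, "z": 0.7, "rx": 0, "ry": -4.5, "rz": 0},
    {"claw": 0.5, "x": 2.6, "y": 1.4, "z": 0.4, "rx": 0, "ry": -4.5, "rz": 0},
    {"claw": 0.5, "x": 2, "y": 1.0, "z": 0.2, "rx": 0, "ry": -4.5, "rz": 0},
    {"claw": 0.5, "x": 1.0, "y": 0.5, "z": 0, "rx": 0, "ry": -4, "rz": 0},
  ],
)

```text
time: 29.1
tool_pos: [524.4, 157.6, 225.6]
tcp_rot: [-89.9, -0.1, 88.6]
contact_force: [0.6, 0.2, -3.6]
opening: 15.8
```

Run:
```python
from cell import *
from h import *
o=st();f=grab_frame("wrist");cv2.imwrite("pics/w10.png",f);o=st()
plan(o['tool_pos'],o['tcp_rot'],[524.8,171.9,102.4],[-90,0,89.4],3)
```

```text
29.1 [524.4 157.6 225.6] [-8.993e+01 -6.000e-02  8.863e+01] j [-18.1  27.5  -2.3 103.3   1.3  49.3  67.7] F [ 0.61  0.21 -3.57] T [0.019 0.006 0.033] 15.753126013387467
29.15 [524.3 158.7 225.2] [-89.91  -0.1   88.82] j [-18.1  27.5  -2.4 103.3   1.3  49.2  67.8] F [ 0.55  2.06 -3.6 ] T [ 0.215 -0.077 -0.053] 15.568929686756883
{"x": 0.43, "y": 4.09, "z": -0.01, "rx": -0.03, "ry": -0.19, "rz": 0.03},
{"x": 0.44, "y": 4.1, "z": -0.02, "rx": -0.03, "ry": -0.2, "rz": 0.04},
{"x": 0.44, "y": 4.09, "z": -0.01, "rx": -0.03, "ry": -0.19, "rz": 0.03},
end [524.79922154 171.90558266 102.38730798] [-8.99997614e+01 -4.16287341e-03  8.94024085e+01]
```

View pics/w10.png

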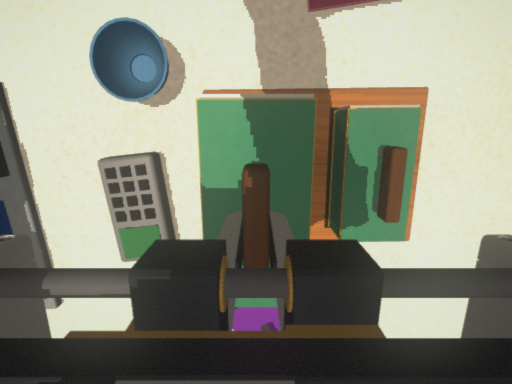

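Move over the bay, descend to just above, and correct.

step_arm(
  commands=[
    {"claw": 0.5, "x": 0.4, "y": 1, "z": 0, "rx": 0, "ry": -0.3, "rz": 0},
    {"claw": 0.5, "x": 0.5, "y": 2, "z": 0, "rx": 0, "ry": -0.2, "rz": 0},
    {"claw": 0.5, "x": 0.3, "y": 2.5, "z": 0, "rx": 0, "ry": 0, "rz": 0},
    {"claw": 0.5, "x": 0, "y": 2.5, "z": 0, "rx": 0, "ry": 0, "rz": 0},
    {"claw": 0.5, "x": 0, "y": 2, "z": 0, "rx": 0, "ry": 0, "rz": 0},
    {"claw": 0.5, "x": 0, "y": 1, "z": 0, "rx": 0, "ry": 0, "rz": 0},
    {"claw": 0.5, "x": 0, "y": 0, "z": 0, "rx": 0, "ry": 0, "rz": 0},
    {"claw": 0.5, "x": 0, "y": 0, "z": 0, "rx": 0, "ry": 0, "rz": 0},
  ],
)

```text
time: 29.95
tool_pos: [526.4, 165.8, 117.2]
tcp_rot: [-90.1, -0.0, 88.6]
contact_force: [0.5, 1.0, -3.8]
opening: 15.4
```

Run:
```python
from cell import *
from h import *
o=st();f=grab_frame("wrist");o=st()
plan(o['tool_pos'],o['tcp_rot'],[524.8,171.9,102.4],[-90,0,89.4],1)
```

```text
29.95 [526.4 165.8 117.2] [-9.006e+01 -1.000e-02  8.855e+01] j [-19.1  36.3  -2.  108.6   2.1  35.1  66.2] F [ 0.47  0.96 -3.81] T [ 0.019 -0.014 -0.002] 15.389417688927775
30.0 [526.7 165.9 117.6] [-9.011e+01 -3.000e-02  8.856e+01] j [-19.1  36.3  -2.  108.5   2.1  35.1  66.2] F [-0.41 -0.68 -3.22] T [ 0.013 -0.042  0.015] 15.781120947859852
{"x": 0.59, "y": 1.52, "z": 0.21, "rx": 0.11, "ry": -0.84, "rz": 0.03},
end [524.8044904  171.85323401 102.38481271] [-9.00016678e+01 -2.72328477e-03  8.93988637e+01]
```

step_arm(
  commands=[
    {"claw": 0.5, "x": 0.3, "y": 0.3, "z": 0.1, "rx": 0.1, "ry": -0.4, "rz": 0},
    {"claw": 0.5, "x": 0.3, "y": 0.3, "z": 0.1, "rx": 0, "ry": -0.4, "rz": 0},
    {"claw": 0.5, "x": 0, "y": 0.4, "z": 0, "rx": 0, "ry": 0, "rz": 0},
    {"claw": 0.5, "x": 0, "y": 0, "z": 0, "rx": 0, "ry": 0, "rz": 0},
    {"claw": 0.5, "x": 0, "y": 0, "z": 0, "rx": 0, "ry": 0, "rz": 0},
  ],
)

```text
time: 30.5
tool_pos: [523.8, 171.7, 106.5]
tcp_rot: [-89.9, 0.0, 89.4]
contact_force: [-0.3, 0.2, -2.9]
opening: 15.6
```

Run:
```python
from cell import *
from h import *
o=st()
plan(o['tool_pos'],o['tcp_rot'],[524.8,171.9,102.4],[-90,0,89.4],1)
```

```text
30.5 [523.8 171.7 106.5] [-8.988e+01  1.000e-02  8.939e+01] j [-19.6  37.3  -2.2 108.9   2.3  34.   66.1] F [-0.28  0.24 -2.87] T [ 0.075 -0.045 -0.006] 15.626574665930908
{"x": 0.02, "y": 0.41, "z": -0.1, "rx": -0.12, "ry": -0.01, "rz": -0.01},
end [524.83706623 171.92770104 102.40542002] [-9.00038778e+01  6.49916962e-04  8.93969941e+01]
```

step_arm(
  commands=[
    {"claw": 0.5, "x": 0, "y": 0.2, "z": -0.1, "rx": -0.1, "ry": 0, "rz": 0},
    {"claw": 0.5, "x": 0, "y": 0.15, "z": 0, "rx": 0, "ry": 0, "rz": 0},
    {"claw": 0.5, "x": 0, "y": 0.1, "z": 0, "rx": 0, "ry": 0, "rz": 0},
    {"claw": 0.5, "x": 0, "y": 0, "z": 0, "rx": 0, "ry": 0, "rz": 0},
  ],
)

```text
time: 30.9
tool_pos: [525.1, 171.8, 102.3]
tcp_rot: [-90.0, 0.0, 89.4]
contact_force: [-0.8, -0.4, -1.2]
opening: 15.6
```

Run:
```python
from cell import *
from h import *
o=st()
```

```text
30.9 [525.1 171.8 102.3] [-90.01   0.    89.38] j [-19.6  37.7  -2.1 109.    2.3  33.4  66.1] F [-0.75 -0.41 -1.23] T [-0.048  0.07   0.007] 15.56161757840576
```

step_arm(
  squeeze=20,
  commands=[
    {"claw": 5, "x": 0, "y": 0, "z": 0, "rx": 0, "ry": 0, "rz": 0},
    {"claw": 5, "x": 0, "y": 0, "z": 0, "rx": 0, "ry": 0, "rz": 0},
    {"claw": 5, "x": 0, "y": 0, "z": 0, "rx": 0, "ry": 0, "rz": 0},
    {"claw": 5, "x": 0, "y": -1, "z": 0, "rx": 0, "ry": 0, "rz": 0},
    {"claw": 5, "x": 0, "y": -2.5, "z": 0, "rx": 0, "ry": 0, "rz": 0},
    {"claw": 5, "x": 0, "y": -4, "z": 0, "rx": 0, "ry": 0, "rz": 0},
    {"claw": 5, "x": 0, "y": -4, "z": 0, "rx": 0, "ry": 0, "rz": 0},
    {"claw": 4, "x": 0, "y": -4, "z": 0, "rx": 0, "ry": 0, "rz": 0},
    {"claw": 4, "x": 0, "y": -4, "z": 0, "rx": 0, "ry": 0, "rz": 0},
    {"claw": 4, "x": 0, "y": -2, "z": 0, "rx": 0, "ry": 0, "rz": 0},
  ],
)

```text
time: 31.9
tool_pos: [526.2, 172.2, 321.8]
tcp_rot: [-90.3, -0.1, 89.4]
contact_force: [-0.2, -0.9, -0.2]
opening: 40.1
```

Run:
```python
from cell import *
from h import *
import pickle
o=st();f=grab_frame("wrist");p=camera_params("wrist");cv2.imwrite("pics/w11.png",f);pickle.dump(p,open('pics/w11.pkl','wb'));o=st()
plan(o['tool_pos'],o['tcp_rot'],[416.5,-230,300],[-90,0,2.7],18)
```

```text
31.9 [526.2 172.2 321.8] [-90.34  -0.13  89.38] j [-19.3  22.2  -2.5  95.1   1.1  62.4  67.3] F [-0.19 -0.88 -0.23] T [0.05  0.012 0.005] 40.08214387845701
31.95 [527.3 172.7 323.8] [-90.54  -0.21  89.38] j [-19.3  22.1  -2.5  94.9   1.1  62.4  67.3] F [ 0.38 -0.    0.8 ] T [ 0.066 -0.058 -0.008] 39.82009230470661
{"x": -2.24, "y": 0.12, "z": 0.59, "rx": 0.02, "ry": 4.82, "rz": 0.03},
{"x": -2.29, "y": 0.12, "z": 0.4, "rx": 0.01, "ry": 4.81, "rz": 0.03},
{"x": -2.31, "y": 0.12, "z": 0.21, "rx": 0.01, "ry": 4.82, "rz": 0.04},
{"x": -2.32, "y": 0.12, "z": 0.02, "rx": 0.02, "ry": 4.81, "rz": 0.03},
{"x": -2.32, "y": 0.13, "z": -0.19, "rx": 0.02, "ry": 4.82, "rz": 0.03},
{"x": -2.29, "y": 0.12, "z": -0.37, "rx": 0.01, "ry": 4.81, "rz": 0.03},
{"x": -2.25, "y": 0.13, "z": -0.57, "rx": 0.02, "ry": 4.82, "rz": 0.03},
{"x": -2.19, "y": 0.12, "z": -0.75, "rx": 0.01, "ry": 4.81, "rz": 0.03},
{"x": -2.13, "y": 0.13, "z": -0.93, "rx": 0.02, "ry": 4.82, "rz": 0.04},
{"x": -2.03, "y": 0.13, "z": -1.11, "rx": 0.01, "ry": 4.81, "rz": 0.03},
{"x": -1.94, "y": 0.13, "z": -1.28, "rx": 0.02, "ry": 4.82, "rz": 0.03},
{"x": -1.82, "y": 0.13, "z": -1.43, "rx": 0.01, "ry": 4.82, "rz": 0.03},
{"x": -1.7, "y": 0.13, "z": -1.59, "rx": 0.02, "ry": 4.81, "rz": 0.03},
{"x": -1.56, "y": 0.13, "z": -1.72, "rx": 0.01, "ry": 4.82, "rz": 0.03},
{"x": -1.41, "y": 0.14, "z": -1.84, "rx": 0.02, "ry": 4.81, "rz": 0.04},
{"x": -1.24, "y": 0.13, "z": -1.96, "rx": 0.01, "ry": 4.82, "rz": 0.03},
{"x": -1.08, "y": 0.13, "z": -2.05, "rx": 0.02, "ry": 4.81, "rz": 0.03},
{"x": -0.91, "y": 0.13, "z": -2.14, "rx": 0.01, "ry": 4.82, "rz": 0.03},
end [ 416.46531519 -230.02666855  300.02992336] [-9.00016567e+01 -1.68779520e-03  2.69893152e+00]
```

View pics/w11.png

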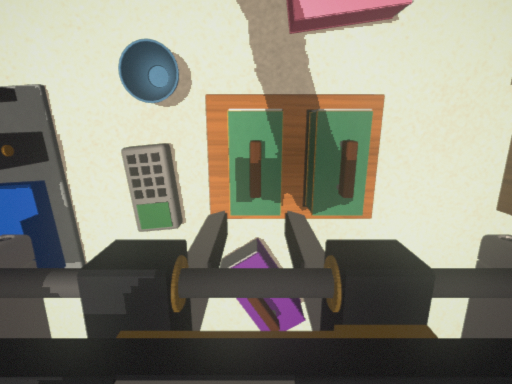

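step_arm(
  commands=[
    {"claw": 4, "x": -1.2, "y": 0.1, "z": 0.3, "rx": 0.2, "ry": 2.5, "rz": 0},
    {"claw": 4, "x": -2.5, "y": 0.1, "z": 0.5, "rx": 0.2, "ry": 4.8, "rz": 0.1},
    {"claw": 4, "x": -2.5, "y": 0.1, "z": 0.3, "rx": 0, "ry": 4.8, "rz": 0.1},
    {"claw": 4, "x": -2.5, "y": 0.1, "z": 0.1, "rx": 0, "ry": 4.8, "rz": 0},
    {"claw": 4, "x": -2.5, "y": 0.1, "z": -0.1, "rx": 0, "ry": 4.8, "rz": 0},
    {"claw": 4, "x": -2.5, "y": 0.1, "z": -0.3, "rx": 0, "ry": 4.8, "rz": 0},
    {"claw": 4, "x": -2.5, "y": 0.1, "z": -0.6, "rx": 0, "ry": 4.8, "rz": 0},
    {"claw": 4, "x": -2.4, "y": 0.1, "z": -0.8, "rx": 0, "ry": 4.8, "rz": 0},
    {"claw": 4, "x": -2.3, "y": 0.1, "z": -1, "rx": 0, "ry": 4.8, "rz": 0},
    {"claw": 4, "x": -2.3, "y": 0.1, "z": -1.2, "rx": 0, "ry": 4.8, "rz": 0},
    {"claw": 4, "x": -2.2, "y": 0.1, "z": -1.4, "rx": 0, "ry": 4.8, "rz": 0},
    {"claw": 4, "x": -2.0, "y": 0.1, "z": -1.6, "rx": 0, "ry": 4.8, "rz": 0},
    {"claw": 4, "x": -1.9, "y": 0.1, "z": -1.8, "rx": 0, "ry": 4.8, "rz": 0},
    {"claw": 4, "x": -1.7, "y": 0.1, "z": -1.9, "rx": 0, "ry": 4.8, "rz": 0},
    {"claw": 4, "x": -1.6, "y": 0.2, "z": -2.1, "rx": 0, "ry": 4.8, "rz": 0},
    {"claw": 4, "x": -1.4, "y": 0.2, "z": -2.2, "rx": 0, "ry": 4.8, "rz": 0},
    {"claw": 4, "x": -1.2, "y": 0.2, "z": -2.3, "rx": 0, "ry": 4.8, "rz": 0},
    {"claw": 4, "x": -0.9, "y": 0.2, "z": -2.3, "rx": 0, "ry": 4.8, "rz": 0},
    {"claw": 4, "x": -0.5, "y": 0.2, "z": -1.8, "rx": 0, "ry": 2.5, "rz": 0},
    {"claw": 4, "x": 0, "y": 0, "z": -0.5, "rx": 0, "ry": 0, "rz": 0},
  ],
)

```text
time: 33.95
tool_pos: [415.7, -288.4, 294.8]
tcp_rot: [-90.2, 0.5, 2.5]
contact_force: [0.0, -0.3, 0.0]
opening: 40.0
```

Run:
```python
from cell import *
from h import *
import pickle
grab_frame("wrist");o=st();f=grab_frame("wrist");p=camera_params("wrist");cv2.imwrite("pics/w12.png",f);pickle.dump(p,open('pics/w12.pkl','wb'));o=st()
```

```text
34.0 [ 416.4 -287.8  294.9] [-90.19   0.46   2.64] j [ 12.9  21.1  25.5 104.3 -10.1  57.1  45.1] F [-0.08 -1.32 -0.41] T [-0.065  0.051 -0.048] 40.148004796784846
34.05 [ 416.9 -286.3  294.9] [-90.13   0.45   2.75] j [ 12.8  21.1  25.4 104.4 -10.1  57.1  45. ] F [-0.2  -0.1  -0.52] T [-0.051  0.092  0.004] 40.09613312594273
```

View pics/w12.png

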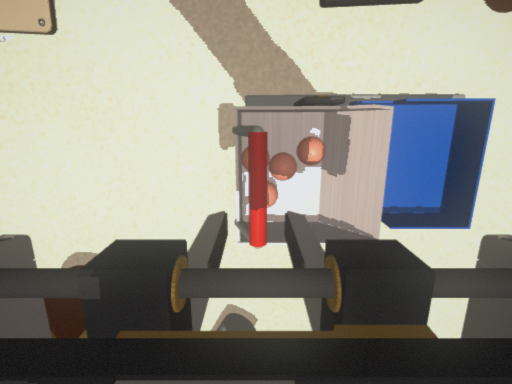

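Run:
```python
from h import *
import pickle
np.set_printoptions(precision=1,suppress=True)
p=pickle.load(open('pics/w12.pkl','rb'));im=cv2.imread('pics/w12.png');hsv=cv2.cvtColor(im,cv2.COLOR_BGR2HSV)
m=cv2.inRange(hsv,np.array((0,190,90)),np.array((4,255,255)));m[:, :235]=0;m[:,275:]=0
r=cv2.minAreaRect(np.argwhere(m)[:,::-1].astype(np.float32));print(r)
for a in cv2.boxPoints(r): print(a,bp(p,*a,227)[:2])
print(bp(p,*r[0],227))
for z in (225,): print(bp(p,258,132,z),bp(p,258.5,245,z))
cv2.imwrite('pics/w12z.png',cv2.resize(im[90:260,200:330],None,fx=4,fy=3.5,interpolation=cv2.INTER_CUBIC))
```

```text
((257.5, 227.0), (36.0, 11.0), 90.0)
[252. 209.] [ 414.6 -291.3]
[263. 209.] [ 424.2 -290.8]
[263. 245.] [ 426.1 -325. ]
[252. 245.] [ 416.1 -325.5]
[ 420.2 -307.8  227. ]
[ 416.6 -224.9  225. ] [ 422.1 -326.1  225. ]
```

View pics/w12z.png

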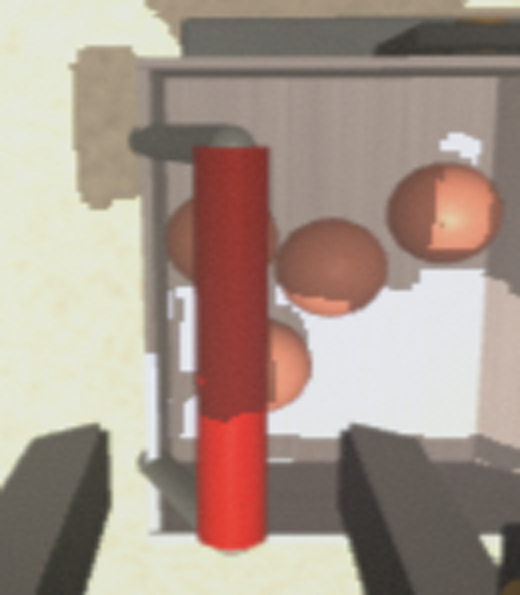

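step_arm(
  commands=[
    {"claw": 4, "x": 0.15, "y": 1, "z": 0.5, "rx": 0, "ry": 0, "rz": -0.4},
    {"claw": 4, "x": 0, "y": 2, "z": 0.4, "rx": 0, "ry": 0, "rz": 0},
    {"claw": 4, "x": 0, "y": 2, "z": 0, "rx": 0, "ry": 0, "rz": 0},
    {"claw": 4, "x": 0, "y": 1.5, "z": 0, "rx": 0, "ry": 0, "rz": 0},
    {"claw": 4, "x": 0, "y": 0.5, "z": 0, "rx": 0, "ry": 0, "rz": 0},
    {"claw": 4, "x": 0, "y": 0, "z": 0, "rx": 0, "ry": 0, "rz": 0},
  ],
)

```text
time: 34.65
tool_pos: [418.1, -275.9, 224.7]
tcp_rot: [-90.1, 0.1, 2.9]
contact_force: [-0.1, -0.4, -0.1]
opening: 39.9
```

Run:
```python
from cell import *
from h import *
grab_frame("wrist");o=st();f=grab_frame("wrist");cv2.imwrite("pics/w13.png",f)
```

```text
34.7 [ 418.4 -276.4  225.3] [-9.013e+01  2.000e-02  2.860e+00] j [ 13.8  25.3  23.3 110.7 -13.3  46.6  47.1] F [-0.59 -0.48  0.14] T [-0.063  0.087 -0.006] 39.68274846324448
```

View pics/w13.png

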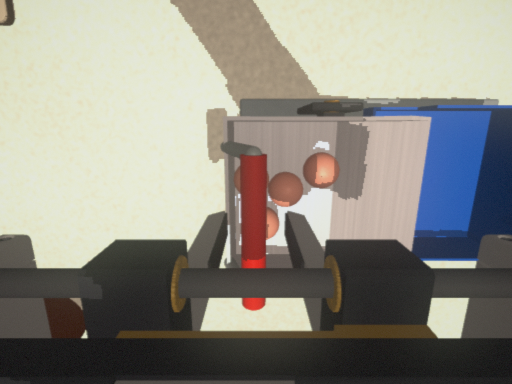

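step_arm(
  commands=[
    {"claw": 2.4, "x": 0, "y": 0, "z": 0, "rx": 0, "ry": 0, "rz": 0},
    {"claw": 2.2, "x": 0, "y": 0, "z": 0, "rx": 0, "ry": 0, "rz": 0},
    {"claw": 2.2, "x": 0, "y": 0, "z": 0, "rx": 0, "ry": 0, "rz": 0},
    {"claw": 2.2, "x": 0, "y": 0, "z": 0, "rx": 0, "ry": 0, "rz": 0},
  ],
)

```text
time: 35.15
tool_pos: [418.1, -277.1, 225.3]
tcp_rot: [-90.2, 0.0, 2.8]
contact_force: [-0.0, -0.2, 0.2]
opening: 22.3
```

Run:
```python
from h import *
st()
f=np.radians(np.linspace(-30.65,46.2,41));x=15.7*np.sin(f);z=15.7*np.cos(f)
print(np.round(np.diff(x),2).tolist());print(np.round(-np.diff(z),2).tolist())
```

```text
35.15 [ 418.1 -277.1  225.3] [-9.016e+01  1.000e-02  2.790e+00] j [ 13.8  25.3  23.4 110.7 -13.3  46.5  47.1] F [-0.   -0.23  0.18] T [-0.018  0.073  0.029] 22.320645728252686
[0.46, 0.47, 0.47, 0.48, 0.49, 0.49, 0.5, 0.51, 0.51, 0.51, 0.52, 0.52, 0.52, 0.52, 0.53, 0.53, 0.53, 0.53, 0.52, 0.52, 0.52, 0.52, 0.51, 0.51, 0.5, 0.5, 0.49, 0.49, 0.48, 0.47, 0.47, 0.46, 0.45, 0.44, 0.43, 0.42, 0.41, 0.39, 0.38, 0.37]
[-0.26, -0.25, -0.23, -0.21, -0.2, -0.18, -0.16, -0.15, -0.13, -0.11, -0.1, -0.08, -0.06, -0.04, -0.03, -0.01, 0.01, 0.03, 0.04, 0.06, 0.08, 0.1, 0.11, 0.13, 0.15, 0.17, 0.18, 0.2, 0.22, 0.23, 0.25, 0.26, 0.28, 0.29, 0.31, 0.32, 0.33, 0.35, 0.36, 0.37]
```

step_arm(
  commands=[
    {"claw": 2.2, "x": 0.23, "y": -0.13, "z": 0, "rx": 0, "ry": 0, "rz": 0},
    {"claw": 2.2, "x": 0.23, "y": -0.13, "z": 0, "rx": 0, "ry": 0, "rz": 0},
    {"claw": 2.2, "x": 0.47, "y": -0.25, "z": 0, "rx": 0, "ry": 0, "rz": 0},
    {"claw": 2.2, "x": 0.47, "y": -0.23, "z": 0, "rx": 0, "ry": 0, "rz": 0},
    {"claw": 2.2, "x": 0.48, "y": -0.21, "z": 0, "rx": 0, "ry": 0, "rz": 0},
    {"claw": 2.2, "x": 0.49, "y": -0.2, "z": 0, "rx": 0, "ry": 0, "rz": 0},
    {"claw": 2.2, "x": 0.49, "y": -0.18, "z": 0, "rx": 0, "ry": 0, "rz": 0},
    {"claw": 2.2, "x": 0.5, "y": -0.16, "z": 0, "rx": 0, "ry": 0, "rz": 0},
    {"claw": 2.2, "x": 0.51, "y": -0.15, "z": 0, "rx": 0, "ry": 0, "rz": 0},
    {"claw": 2.2, "x": 0.51, "y": -0.13, "z": 0, "rx": 0, "ry": 0, "rz": 0},
    {"claw": 2.2, "x": 0.51, "y": -0.11, "z": 0, "rx": 0, "ry": 0, "rz": 0},
    {"claw": 2.2, "x": 0.52, "y": -0.1, "z": 0, "rx": 0, "ry": 0, "rz": 0},
    {"claw": 2.2, "x": 0.52, "y": -0.08, "z": 0, "rx": 0, "ry": 0, "rz": 0},
    {"claw": 2.2, "x": 0.52, "y": -0.06, "z": 0, "rx": 0, "ry": 0, "rz": 0},
    {"claw": 2.2, "x": 0.52, "y": -0.04, "z": 0, "rx": 0, "ry": 0, "rz": 0},
    {"claw": 2.2, "x": 0.53, "y": -0.03, "z": 0, "rx": 0, "ry": 0, "rz": 0},
    {"claw": 2.2, "x": 0.53, "y": -0.01, "z": 0, "rx": 0, "ry": 0, "rz": 0},
    {"claw": 2.2, "x": 0.53, "y": 0.01, "z": 0, "rx": 0, "ry": 0, "rz": 0},
  ],
)

```text
time: 36.95
tool_pos: [504.1, -272.7, 246.9]
tcp_rot: [-90.2, 0.0, 2.8]
contact_force: [-0.4, -0.2, -0.0]
opening: 22.1
```

Run:
```python
from cell import *
from h import *
st();f=grab_frame("scene");cv2.imwrite("pics/s14.png",cv2.resize(f[60:220,130:280],None,fx=4,fy=3.7,interpolation=cv2.INTER_CUBIC))
```

```text
36.95 [ 504.1 -272.7  246.9] [-9.015e+01  2.000e-02  2.790e+00] j [ 10.5  29.7  23.2  98.5 -13.7  54.5  41.7] F [-0.44 -0.22 -0.05] T [-0.047  0.164  0.029] 22.127886788533758
```

View pics/s14.png

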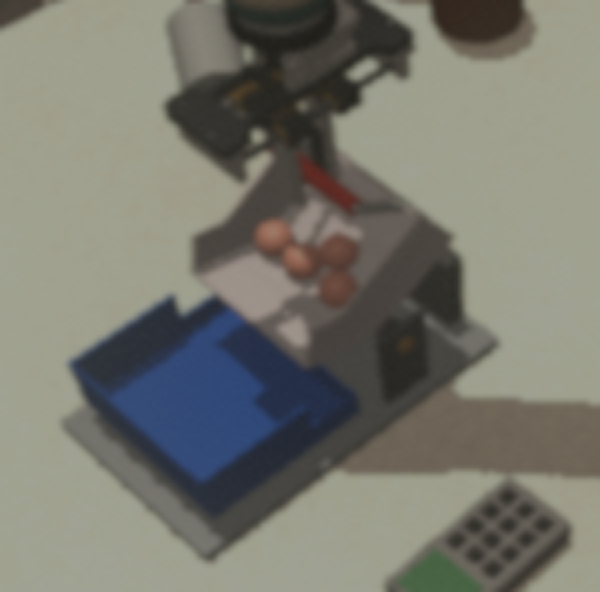

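step_arm(
  commands=[
    {"claw": 2.2, "x": 0.53, "y": 0.03, "z": 0, "rx": 0, "ry": 0, "rz": 0},
    {"claw": 2.2, "x": 0.52, "y": 0.04, "z": 0, "rx": 0, "ry": 0, "rz": 0},
    {"claw": 2.2, "x": 0.52, "y": 0.06, "z": 0, "rx": 0, "ry": 0, "rz": 0},
    {"claw": 2.2, "x": 0.52, "y": 0.08, "z": 0, "rx": 0, "ry": 0, "rz": 0},
    {"claw": 2.2, "x": 0.52, "y": 0.1, "z": 0, "rx": 0, "ry": 0, "rz": 0},
    {"claw": 2.2, "x": 0.51, "y": 0.11, "z": 0, "rx": 0, "ry": 0, "rz": 0},
    {"claw": 2.2, "x": 0.51, "y": 0.13, "z": 0, "rx": 0, "ry": 0, "rz": 0},
    {"claw": 2.2, "x": 0.5, "y": 0.15, "z": 0, "rx": 0, "ry": 0, "rz": 0},
    {"claw": 2.2, "x": 0.5, "y": 0.17, "z": 0, "rx": 0, "ry": 0, "rz": 0},
    {"claw": 2.2, "x": 0.49, "y": 0.18, "z": 0, "rx": 0, "ry": 0, "rz": 0},
    {"claw": 2.2, "x": 0.49, "y": 0.2, "z": 0, "rx": 0, "ry": 0, "rz": 0},
    {"claw": 2.2, "x": 0.48, "y": 0.22, "z": 0, "rx": 0, "ry": 0, "rz": 0},
    {"claw": 2.2, "x": 0.47, "y": 0.23, "z": 0, "rx": 0, "ry": 0, "rz": 0},
    {"claw": 2.2, "x": 0.47, "y": 0.25, "z": 0, "rx": 0, "ry": 0, "rz": 0},
    {"claw": 2.2, "x": 0.46, "y": 0.26, "z": 0, "rx": 0, "ry": 0, "rz": 0},
    {"claw": 2.2, "x": 0.45, "y": 0.28, "z": 0, "rx": 0, "ry": 0, "rz": 0},
    {"claw": 2.2, "x": 0.44, "y": 0.29, "z": 0, "rx": 0, "ry": 0, "rz": 0},
    {"claw": 2.2, "x": 0.43, "y": 0.31, "z": 0, "rx": 0, "ry": 0, "rz": 0},
  ],
)

```text
time: 38.8
tool_pos: [591.9, -268.5, 215.7]
tcp_rot: [-90.2, 0.0, 2.8]
contact_force: [1.3, -0.2, -1.0]
opening: 22.3
```

Run:
```python
from cell import *
from h import *
st();f=grab_frame("scene");cv2.imwrite("pics/s15.png",cv2.resize(f[60:220,130:280],None,fx=4,fy=3.7,interpolation=cv2.INTER_CUBIC))
```

```text
38.8 [ 591.9 -268.5  215.7] [-9.015e+01  3.000e-02  2.790e+00] j [  9.2  38.1  21.9  87.9 -15.8  57.   38.3] F [ 1.27 -0.23 -1.02] T [-0.039 -0.325 -0.016] 22.272618074543317
```

View pics/s15.png

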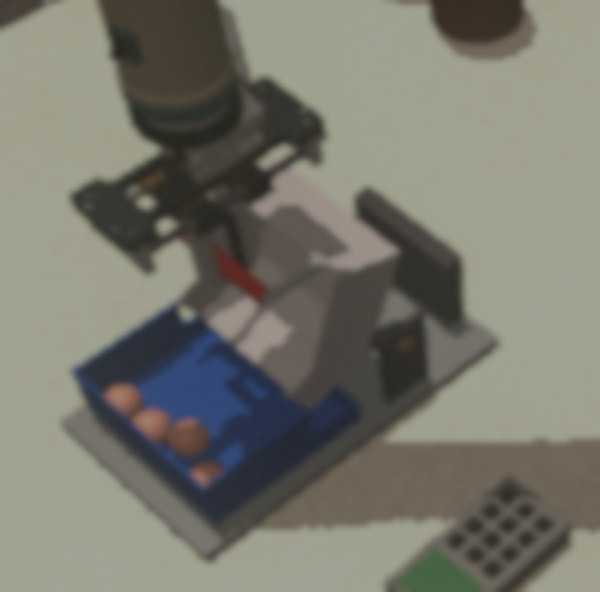

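step_arm(
  commands=[
    {"claw": 2.2, "x": 0.42, "y": 0.32, "z": 0, "rx": 0, "ry": 0, "rz": 0},
    {"claw": 2.2, "x": 0.41, "y": 0.33, "z": 0, "rx": 0, "ry": 0, "rz": 0},
    {"claw": 2.2, "x": 0.39, "y": 0.35, "z": 0, "rx": 0, "ry": 0, "rz": 0},
    {"claw": 2.2, "x": 0.38, "y": 0.36, "z": 0, "rx": 0, "ry": 0, "rz": 0},
    {"claw": 2.2, "x": 0.3, "y": 0.3, "z": 0, "rx": 0, "ry": 0, "rz": 0},
    {"claw": 2.2, "x": 0, "y": 0, "z": 0, "rx": 0, "ry": 0, "rz": 0},
    {"claw": 2.2, "x": 0, "y": 0, "z": 0, "rx": 0, "ry": 0, "rz": 0},
    {"claw": 2.2, "x": 0, "y": 0, "z": 0, "rx": 0, "ry": 0, "rz": 0},
  ],
)

```text
time: 39.65
tool_pos: [610.1, -267.9, 199.5]
tcp_rot: [-90.2, 0.0, 2.8]
contact_force: [-0.9, 0.2, 0.1]
opening: 21.9
```

Run:
```python
from cell import *
from h import *
st();f=grab_frame("scene");cv2.imwrite("pics/s16.png",cv2.resize(f[60:220,130:280],None,fx=4,fy=3.7,interpolation=cv2.INTER_CUBIC))
```

```text
39.65 [ 610.1 -267.9  199.5] [-9.016e+01  5.000e-02  2.760e+00] j [  9.1  40.4  21.5  86.  -16.3  56.7  37.7] F [-0.91  0.19  0.09] T [-0.073  0.04  -0.046] 21.948466164185675
```

View pics/s16.png

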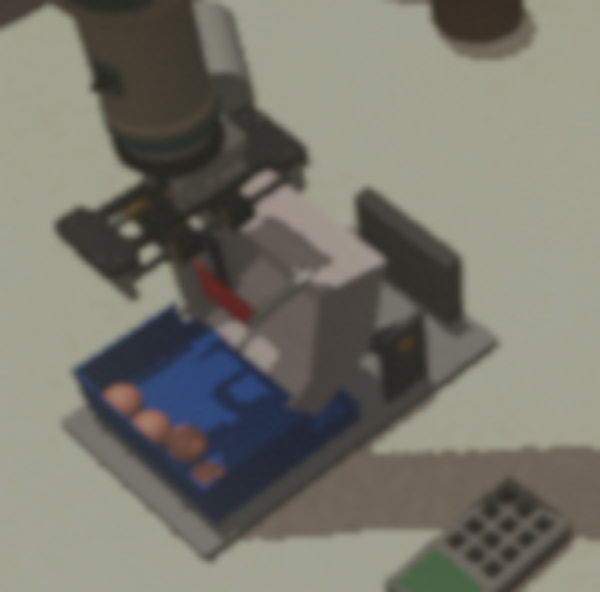

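step_arm(
  commands=[
    {"claw": 2.2, "x": -0.35, "y": -0.35, "z": 0, "rx": 0, "ry": 0, "rz": 0},
    {"claw": 2.2, "x": -0.38, "y": -0.36, "z": 0, "rx": 0, "ry": 0, "rz": 0},
    {"claw": 2.2, "x": -0.39, "y": -0.35, "z": 0, "rx": 0, "ry": 0, "rz": 0},
    {"claw": 2.2, "x": -0.41, "y": -0.33, "z": 0, "rx": 0, "ry": 0, "rz": 0},
    {"claw": 2.2, "x": -0.42, "y": -0.32, "z": 0, "rx": 0, "ry": 0, "rz": 0},
    {"claw": 2.2, "x": -0.43, "y": -0.31, "z": 0, "rx": 0, "ry": 0, "rz": 0},
    {"claw": 2.2, "x": -0.44, "y": -0.29, "z": 0, "rx": 0, "ry": 0, "rz": 0},
    {"claw": 2.2, "x": -0.45, "y": -0.28, "z": 0, "rx": 0, "ry": 0, "rz": 0},
    {"claw": 2.2, "x": -0.46, "y": -0.26, "z": 0, "rx": 0, "ry": 0, "rz": 0},
    {"claw": 2.2, "x": -0.47, "y": -0.25, "z": 0, "rx": 0, "ry": 0, "rz": 0},
    {"claw": 2.2, "x": -0.47, "y": -0.23, "z": 0, "rx": 0, "ry": 0, "rz": 0},
    {"claw": 2.2, "x": -0.48, "y": -0.22, "z": 0, "rx": 0, "ry": 0, "rz": 0},
    {"claw": 2.2, "x": -0.49, "y": -0.2, "z": 0, "rx": 0, "ry": 0, "rz": 0},
    {"claw": 2.2, "x": -0.49, "y": -0.18, "z": 0, "rx": 0, "ry": 0, "rz": 0},
    {"claw": 2.2, "x": -0.5, "y": -0.17, "z": 0, "rx": 0, "ry": 0, "rz": 0},
    {"claw": 2.2, "x": -0.5, "y": -0.15, "z": 0, "rx": 0, "ry": 0, "rz": 0},
    {"claw": 2.2, "x": -0.51, "y": -0.13, "z": 0, "rx": 0, "ry": 0, "rz": 0},
    {"claw": 2.2, "x": -0.51, "y": -0.11, "z": 0, "rx": 0, "ry": 0, "rz": 0},
  ],
)

```text
time: 41.5
tool_pos: [528.2, -271.5, 244.1]
tcp_rot: [-90.1, 0.1, 2.8]
contact_force: [1.0, -0.3, 0.7]
opening: 22.2
```

Run:
```python
from cell import *
from h import *
o=st()
# hinge from start pose
s=np.array([418.1,-277.1]);yaw=np.radians(2.9);ex=np.array([np.cos(yaw),np.sin(yaw)])
d=(o['tool_pos'][:2]-s)@ex-80; print("rel hinge",d,o['tool_pos'][2]-90.3,"ideal z",np.sqrt(157**2-d*d))
f=grab_frame("scene");cv2.imwrite("pics/s17.png",cv2.resize(f[60:220,130:280],None,fx=4,fy=3.7,interpolation=cv2.INTER_CUBIC))
```

```text
41.5 [ 528.2 -271.5  244.1] [-9.013e+01  9.000e-02  2.780e+00] j [ 10.   31.7  22.9  95.4 -14.1  55.9  40.6] F [ 0.96 -0.31  0.66] T [-0.015 -0.171  0.036] 22.186694069119746
rel hinge 30.213283407739766 153.84745240484062 ideal z 154.06543254644632
```

View pics/s17.png

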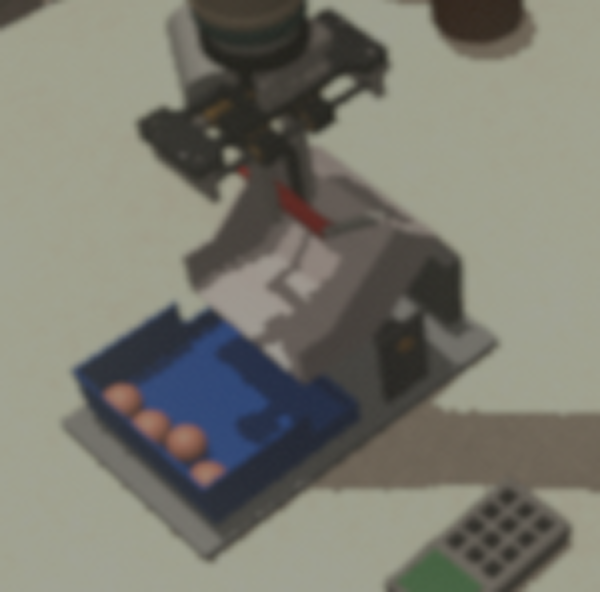

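step_arm(
  commands=[
    {"claw": 1.9, "x": -0.52, "y": -0.1, "z": 0, "rx": 0, "ry": 0, "rz": 0},
    {"claw": 1.9, "x": -0.52, "y": -0.08, "z": 0, "rx": 0, "ry": 0, "rz": 0},
    {"claw": 1.9, "x": -0.52, "y": -0.06, "z": 0, "rx": 0, "ry": 0, "rz": 0},
    {"claw": 1.9, "x": -0.4, "y": -0.03, "z": 0, "rx": 0, "ry": 0, "rz": 0},
    {"claw": 1.9, "x": -0.4, "y": -0.02, "z": 0, "rx": 0, "ry": 0, "rz": 0},
    {"claw": 1.9, "x": -0.4, "y": -0.01, "z": 0, "rx": 0, "ry": 0, "rz": 0},
    {"claw": 1.9, "x": -0.4, "y": 0, "z": 0, "rx": 0, "ry": 0, "rz": 0},
    {"claw": 1.9, "x": -0.4, "y": 0.01, "z": 0, "rx": 0, "ry": 0, "rz": 0},
    {"claw": 1.9, "x": -0.4, "y": 0.02, "z": 0, "rx": 0, "ry": 0, "rz": 0},
    {"claw": 1.9, "x": -0.4, "y": 0.03, "z": 0, "rx": 0, "ry": 0, "rz": 0},
    {"claw": 1.9, "x": -0.4, "y": 0.04, "z": 0, "rx": 0, "ry": 0, "rz": 0},
    {"claw": 1.9, "x": -0.4, "y": 0.05, "z": 0, "rx": 0, "ry": 0, "rz": 0},
    {"claw": 1.9, "x": -0.4, "y": 0.07, "z": 0, "rx": 0, "ry": 0, "rz": 0},
    {"claw": 1.9, "x": -0.4, "y": 0.08, "z": 0, "rx": 0, "ry": 0, "rz": 0},
    {"claw": 1.9, "x": -0.4, "y": 0.09, "z": 0, "rx": 0, "ry": 0, "rz": 0},
    {"claw": 1.9, "x": -0.4, "y": 0.1, "z": 0, "rx": 0, "ry": 0, "rz": 0},
    {"claw": 1.9, "x": -0.4, "y": 0.12, "z": 0, "rx": 0, "ry": 0, "rz": 0},
    {"claw": 1.9, "x": -0.4, "y": 0.13, "z": 0, "rx": 0, "ry": 0, "rz": 0},
  ],
)

```text
time: 43.35
tool_pos: [453.1, -275.2, 239.8]
tcp_rot: [-90.1, 0.0, 2.8]
contact_force: [-1.5, -1.0, -1.1]
opening: 19.1
```

Run:
```python
from cell import *
from h import *
o=st()
s=np.array([418.1,-277.1]);yaw=np.radians(2.9);ex=np.array([np.cos(yaw),np.sin(yaw)])
d=(o['tool_pos'][:2]-s)@ex-80; print("rel hinge",d,o['tool_pos'][2]-90.3,"ideal z",np.sqrt(157**2-d*d))
```

```text
43.35 [ 453.1 -275.2  239.8] [-9.014e+01  5.000e-02  2.780e+00] j [ 12.1  26.6  23.5 105.5 -13.2  50.5  44.5] F [-1.52 -1.01 -1.11] T [-0.096  0.301 -0.014] 19.13572497962427
rel hinge -44.966779372391834 149.46063442816416 ideal z 150.42270025788872
```

step_arm(
  commands=[
    {"claw": 1.9, "x": -0.25, "y": 0.08, "z": 0, "rx": 0, "ry": 0, "rz": 0},
    {"claw": 1.9, "x": -0.25, "y": 0.08, "z": 0, "rx": 0, "ry": 0, "rz": 0},
    {"claw": 1.9, "x": -0.25, "y": 0.09, "z": 0, "rx": 0, "ry": 0, "rz": 0},
    {"claw": 1.9, "x": -0.25, "y": 0.09, "z": 0, "rx": 0, "ry": 0, "rz": 0},
    {"claw": 1.9, "x": -0.25, "y": 0.1, "z": 0, "rx": 0, "ry": 0, "rz": 0},
    {"claw": 1.9, "x": -0.25, "y": 0.1, "z": 0, "rx": 0, "ry": 0, "rz": 0},
    {"claw": 1.9, "x": -0.25, "y": 0.11, "z": 0, "rx": 0, "ry": 0, "rz": 0},
    {"claw": 1.9, "x": -0.25, "y": 0.11, "z": 0, "rx": 0, "ry": 0, "rz": 0},
    {"claw": 1.9, "x": -0.25, "y": 0.12, "z": 0, "rx": 0, "ry": 0, "rz": 0},
    {"claw": 1.9, "x": -0.25, "y": 0.13, "z": 0, "rx": 0, "ry": 0, "rz": 0},
    {"claw": 1.9, "x": -0.25, "y": 0.13, "z": 0, "rx": 0, "ry": 0, "rz": 0},
    {"claw": 1.9, "x": -0.2, "y": 0.11, "z": 0, "rx": 0, "ry": 0, "rz": 0},
    {"claw": 1.9, "x": -0.15, "y": 0.08, "z": 0, "rx": 0, "ry": 0, "rz": 0},
    {"claw": 1.9, "x": -0.15, "y": 0.08, "z": 0, "rx": 0, "ry": 0, "rz": 0},
    {"claw": 1.9, "x": -0.15, "y": 0.08, "z": 0, "rx": 0, "ry": 0, "rz": 0},
    {"claw": 1.9, "x": -0.15, "y": 0.08, "z": 0, "rx": 0, "ry": 0, "rz": 0},
    {"claw": 2.1, "x": 0, "y": 0, "z": 0, "rx": 0, "ry": 0, "rz": 0},
    {"claw": 2.1, "x": 0, "y": 0, "z": 0, "rx": 0, "ry": 0, "rz": 0},
  ],
)

```text
time: 45.15
tool_pos: [418.8, -277.2, 224.6]
tcp_rot: [-90.2, -0.0, 2.8]
contact_force: [0.0, -0.3, -0.1]
opening: 20.9
```

Run:
```python
from cell import *
from h import *
o=st()
f=grab_frame("wrist");cv2.imwrite("pics/w18.png",f)
```

```text
45.15 [ 418.8 -277.2  224.6] [-9.019e+01 -5.000e-02  2.800e+00] j [ 13.8  25.4  23.3 110.7 -13.4  46.4  47.2] F [ 0.01 -0.27 -0.05] T [-0.012  0.038  0.016] 20.938975095753552
```

View pics/w18.png

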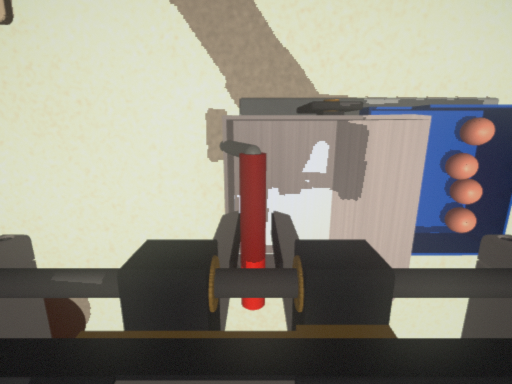

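step_arm(
  commands=[
    {"claw": 4, "x": 0, "y": 0, "z": 0, "rx": 0, "ry": 0, "rz": 0},
    {"claw": 4, "x": 0, "y": 0, "z": 0, "rx": 0, "ry": 0, "rz": 0},
    {"claw": 4, "x": 0, "y": -1, "z": 0, "rx": 0, "ry": 0, "rz": 0},
    {"claw": 4, "x": 0, "y": -2, "z": 0, "rx": 0, "ry": 0, "rz": 0},
    {"claw": 4, "x": 0, "y": -3, "z": 0, "rx": 0, "ry": 0, "rz": 0},
    {"claw": 4, "x": 0, "y": -3, "z": 0, "rx": 0, "ry": 0, "rz": 0},
    {"claw": 4, "x": 0, "y": -3, "z": 0, "rx": 0, "ry": 0, "rz": 0},
    {"claw": 4, "x": 0, "y": -1.5, "z": 0, "rx": 0, "ry": 0, "rz": 0},
    {"claw": 4, "x": 0, "y": 0, "z": 0, "rx": 0, "ry": 0, "rz": 0},
    {"claw": 4, "x": 0, "y": 0, "z": 0, "rx": 0, "ry": 0, "rz": 0},
  ],
)

```text
time: 46.2
tool_pos: [418.0, -276.5, 359.2]
tcp_rot: [-90.1, 0.0, 2.8]
contact_force: [-0.2, 1.4, 0.1]
opening: 39.5
```

Run:
```python
from cell import *
from h import *
import pickle
np.set_printoptions(precision=1,suppress=True)
o=st();p=camera_params("top")
f=grab_frame("top");cv2.imwrite("pics/t19.png",cv2.resize(f[80:300,120:400],None,fx=2.8,fy=2.7,interpolation=cv2.INTER_CUBIC))
f2=grab_frame("scene");cv2.imwrite("pics/s19.png",cv2.resize(f2[60:320,130:400],None,fx=2.8,fy=2.25,interpolation=cv2.INTER_CUBIC))
hsv=cv2.cvtColor(f,cv2.COLOR_BGR2HSV)
for lo,hi,z in [((55,90,40),(85,255,160),71)]:
    m=cv2.inRange(hsv,np.array(lo),np.array(hi));c,_=cv2.findContours(m,0,1)
    for k in c:
        if cv2.contourArea(k)>300: r=cv2.minAreaRect(k);print(r,bp(p,*r[0],z)[:2])
# tins after replacing, from w11
q=pickle.load(open('pics/w11.pkl','rb'));im=cv2.imread('pics/w11.png')
cv2.imwrite('pics/w11z.png',cv2.resize(im[85:230,195:395],None,fx=4,fy=4,interpolation=cv2.INTER_CUBIC))
```

```text
46.2 [ 418.  -276.5  359.2] [-90.1   0.    2.8] j [10.5 17.  26.5 99.2 -8.1 65.7 42.1] F [-0.2  1.4  0.1] T [-0.1  0.   0. ] 39.50944611691304
((207.0, 191.5), (49.0, 24.0), 90.0) [519.4 170. ]
((165.32872009277344, 191.5086669921875), (24.5178279876709, 49.61439514160156), 1.5074357986450195) [521.  300.8]
```

View pics/t19.png

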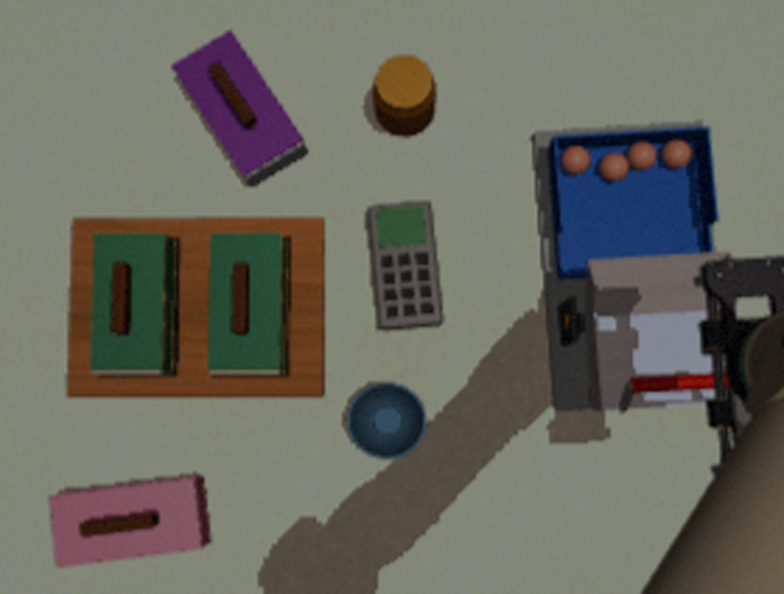

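View pics/s19.png

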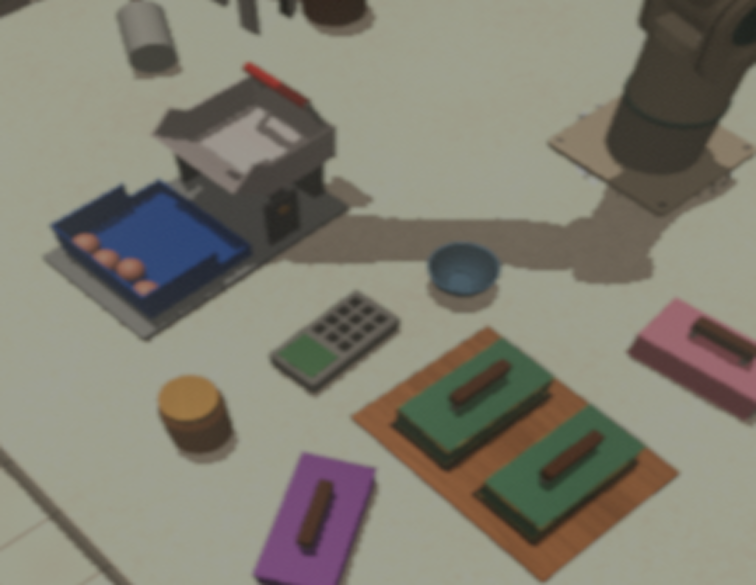

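View pics/w11z.png

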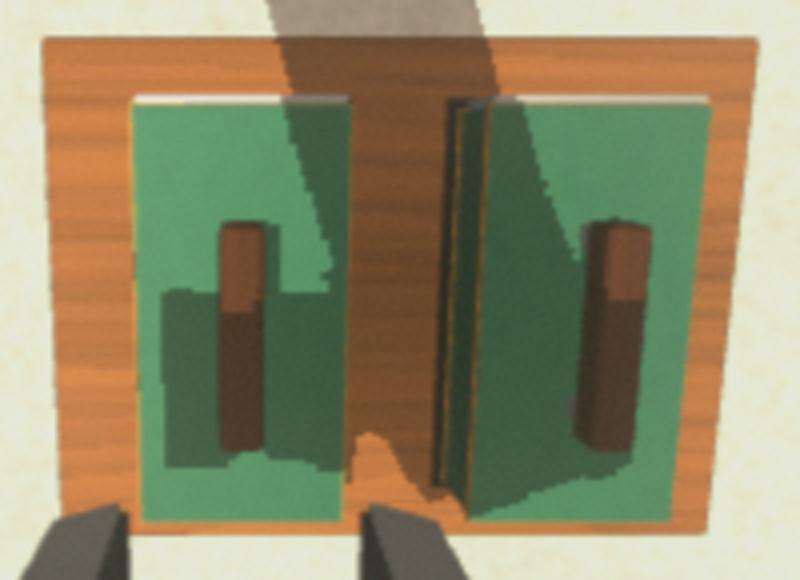

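```bash
python3 -c "
from cell import *
print(job_done())"
```

```text
the job is handed in; nothing more can be done
None
```

The job is handed in at about 46 s of the 72 s allowed. All four lumps are in the blue tray, the skip is upright and both tins are in their bays.

- **Which tin:** I tilted tin_right 14° each way. The moment measured at level shifted by 0.153 N m, against an expected 0.14 for four lumps and 0.05 for one, so it was the fuller tin. I never touched tin_left.
- **Pouring:** The first attempt, with the mouth facing the robot, had to stop at about 30° because joint 7 was nearing its limit. One lump had already dropped into the skip, below the stated 32–37°. I poured the rest from the skip's side. The pictures then showed four lumps in the skip, and the tin's weight had dropped from about 5.6 N to about 3.5–3.9 N. One force reading during the pour was odd (+0.2 N instead of about −4 N); it could have been a light touch on the skip's wall or a transient.
- **Tipping:** I set tin_right back first, then tipped the skip with the fingers loosely around the red bar. I brought it back the same way, slowing down towards upright.

**Last checks:**
- The pictures show four lumps in the tray and an empty skip. In the wrist picture the bar is back at its starting pixels.
- The replaced tin measured within 2 mm of its start in the top picture, and tin_left is unchanged.
- The jar, bowl and terminal look unmoved, and the arm is clear of everything.
- I did not measure how far the scale tray sank.

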